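Weigh the part-used wire reels on their spindle and hang them in the reel rack

ROBOT

A 7-joint arm with a two-finger parallel gripper is mounted at the origin on the work surface. World frame = base frame: x ahead of the robot, y to its left, z up, the work surface at z = 0. Lengths are in m, angles in rad, forces in N, time in s.
With the tool pointing down it reaches from about 0.425 to 0.875 m from the base axis. Payload 4.7 kg.
Tool frame: the origin (TCP) lies on the centre line of the jaws, within the pads' length; the fingertips stand 14 mm ahead of it and the grasp point (between the pads) lies 5 mm behind it; z points along the fingers, x is the direction in which the jaws open and shut, and the axes are right-handed (so a half turn about z gives the same grasp; the last joint's range is limited). The gripper opens to 87 mm and grips with 3 to 60 N. Pads are 19 mm wide; open, the fingers measure 117 mm over their backs; the gripper's body (75 mm by 190 mm) begins 51 mm behind the grasp point.
Start: joints at [-1.211, 0.321, -0.07, 1.45, 0.023, 1.371, -0.057], TCP at [0.22, 0.612, 0.237] pointing down, gripper open.
Joint ranges: [-2.86, 2.86], [-0.3, 2.09], [-1.38, 1.24], [0.06, 2.45], [-1.56, 4.7], [0.09, 2.05], [-2.69, 2.69]. Speed limits (rad/s): [2.57, 2.57, 3.14, 3.14, 3.14, 3.14, 3.14].

INTERFACE

Orientations are given as a rotation vector (axis times angle).
In Python, from bench import ctrl gives the robot as it stands.
- The arm moves only by the tool drive_tool, never from a script. Its argument "rows" is a list that holds one entry, the list of rows, each a list of 5 numbers: the shift along the tool's x, y, z scaled (see below), then the turn about the tool's z scaled (see below), then the closure in counts, from 0 (fully open) to 255 (shut). In form: [[[dx, dy, dz, spin, jaw], ...]]. A call has 1 to 20 rows; each row is the pose to reach, as a shift and turn from the pose commanded when the call began, along the tool's axes at that moment, turning the shorter way round; what a row does not reach only later rows make up. The controller multiplies each number of a shift by 300 mm and each number of a turn by pi rad. A row lasts 1/8 s, in which the tool goes at most 62.5 mm and 10.7 degrees, less where a joint would pass 70% of its speed; a pose out of reach is approached as far as the arm can. A call with a number of a shift or a turn outside -1 to 1 is refused whole. A call with a gripper value outside its range is refused whole. The fingers move at their own pace and stop on an object; "grip_force" is the grip in N (left out, the last holds). Time passes only in rows, so rows that repeat a pose let the fingers close. It gives the time, the measured TCP pose, the force and the opening at its end, in the units of the state.
- ctrl.get_state(): the state, without advancing time (a new reading comes with each control period).
- ctrl.get_image(name): name is "scene" or "side" or "wrist"; returns a dict with "img" (480x640x3 uint8, blue, green, red), "camera_matrix" (3x3 intrinsics, pixels), "R" (3x3) and "t" (3): a world point X has camera coordinates R X + t. Camera axes: x right, y down, z forward; pixel columns grow to the right and rows downward; lengths in m; the calibration is good to about 2 mm. A picture is of the moment at which its call begins. There is no depth.
- ctrl.close_job(): hands the job in, once; it reports no verdict.
The state is a dict: "time": time; "joint_positions": joint angles; "qd": joint speeds; "joint_torque": joint torques, N m; "position": TCP position; "tool_rot": TCP orientation; "ft_force": force on the tool from outside, world axes, zero at the start; "torque": the same for the moment, N m; "grip_width": opening from 0.0 (shut) to 1.0 (fully open).
Only numpy, scipy, OpenCV 4.12 (cv2) and the standard library are available. Lean on these libraries where they do the work, as an engineer would, in place of code of your own. Each camera call takes 0.05 s, during which the arm holds its last target.

TASK

Stocktaking at the trade counter: take the spindle out of the blue reel rack, thread it through every part-used wire reel lying on the counter, and lay the loaded spindle in the cradle of the beam scale, both ends down in their notches. Only then, letting go of it, slide the poise along the beam until the pointer floats level with the red index, and leave it untouched for a couple of seconds so that I can note the weight. Afterwards hang the spindle with all its reels back in the rack's notches, handle end where it was, and slide the poise back to zero; leave the stain tin, the screw carton and the tape measure as they are.

Things in the scene. Friction and masses are not known exactly. Their poses are not given: they have to be found in the camera images.
- spindle: Reel spindle, 0.14 kg, starts in the rack. Origin on the rod's axis in mid handle, where it is gripped; x to the tip, z up. Along x, mm: wooden handle -30 to 28 (flat sides, 18 wide, 13 above and 17 below the axis), bare 12 mm neck to 52, red collar (34 diameter) to 57, straight 12 mm steel rod to its rounded tip at 252. Reels belong between the collar and x = 227, where the far notch comes.
- spindle_neck (a point): Point on the spindle's axis in the middle of the neck (x = 40 mm): this part lies in the notch on the handle side.
- spindle_end (a point): Point on the spindle's axis near the tip (x = 230 mm): this part lies in the notch on the tip side.
- reel_a: Part-used reel of copper wire, black square flanges with cut corners, 64 mm across flats, 50 mm wide over the flanges, about 0.13 kg, lying on a flat so that its bore is level. Plain through bore 30 mm across, white liner. Origin at its centre, in mid bore (32 mm above the counter as it lies); x along the bore, open at both sides. It may be absent.
- reel_b: The same reel in yellow, with brass wire. It may be absent.
- reel_c: The same reel in blue, with grey steel wire. It may be absent.
- rack: Blue steel reel rack fixed to the counter: base 110 x 270 x 10 mm, two uprights 190 mm apart along y and 6 mm thick, each with an open V notch on top, about 40 mm wide at its mouth, its lips 17 mm above the axis of a rod in it. Origin in the middle of the base's underside; the handle sticks out beyond the +y notch.
- rack_a (a point): Where the axis of a rod rests in the rack's handle-side notch: 130 mm above the counter, 95 mm from the origin along the rack's y.
- rack_b (a point): The same in the tip-side notch, at -95 mm.
- scale: Green bench beam scale fixed to the counter, base 160 x 285 x 40 mm. On its robot side a platform carries the cradle, two V notches like the rack's; behind, 80 mm from the cradle's axis, a brass beam lies along y, 200 mm up on a pillar, with a steel poise; tops of pillar and beam 225 mm. Origin in the middle of the base's underside. The spindle lies along y, handle beyond the +y notch.
- cradle_a (a point): Where the axis of a rod rests in the scale's handle-side notch: about 118 mm above the counter. It goes up and down up to 6 mm with the platform.
- cradle_b (a point): The same in the tip-side notch, 190 mm away along the scale's y.
- beam (a joint): Tilt of the beam, rad: 0 is balance (pointer level with the red index), up to 0.1 pointer end up (poise too far in for the load), down to -0.1 pointer end down (poise too far out). Between the stops 0.009 rad for each mm the poise is off; settles within 1.5 s of letting go.
- poise (a joint): Place of the poise on the beam, m: 0 at its inner stop (zero, balances the empty scale) to 0.165 towards the pointer end (the scale's +y). Each 100 g on the platform needs 23 mm; a loaded spindle needs 70 to 160 mm. Slides with about 1.5 N friction, stays where put, does not click into the notch marks, which are 10 mm apart.
- poise_tab (a point): Grip point of the black tab on top of the poise: 12 mm across the beam, 28 mm along it; this point is 16 mm below the tab's top, 22 mm above the steel block of the poise and 35 mm above the beam's middle line.
- beam_pointer (a point): Red tip of the beam, 220 mm from its pivot.
- index (a point): Tip of the fixed red index that the pointer must be level with.
- stain_tin: Round tin of wood stain, 86 mm across, 110 mm tall, not part of the job. Origin in the middle of its underside.
- screw_carton: Small closed cardboard box of screws, 75 x 130 x 60 mm, not part of the job. Origin in the middle of its underside.
- tape_measure: Yellow tape measure, 72 x 40 x 66 mm, not part of the job. Origin in the middle of its underside.

How it is judged:
By the outcome, as a careful person would: the job done as asked, in the order asked, and still so for the second after the job is handed in, with the robot touching nothing.
Of reel_a, reel_b, reel_c only 2 to 3 are there at a start; the rules pass over those that are not, and their reading is None.
At some moment in a run one of reel_a, reel_b, reel_c may be knocked a few centimetres aside while the robot is not near it.
It also fails if it takes over 210 s, if anything falls off the work surface, if the arm or the gripper's body presses on something with over 40 N, if the wrist force passes 120 N, or if a joint passes its speed limit or range.

## Working session

There is one attempt and no reset: what is moved stays moved. The work goes in short steps, Python scripts to look and compute and a tool call to move; the robot and the scene stay as the last step left them, time stands still between calls to the robot, and variables do not carry over. Pictures are saved under pics/ and viewed, and the job is handed in when it is done.

Besides the shell and the picture viewer there is one more tool, called after "Request:" in YAML: its name, and indented under it one key for each argument. drive_tool: Moves the arm, as the interface text tells. Its arguments: {"type":"object","properties":{"rows":{"type":"array"},"grip_force":{"type":"number"}},"required":["rows"]}

```bash
ls; mkdir -p pics; python3 - <<'E'
from bench import ctrl
import cv2
s=ctrl.get_state()
for k,v in s.items(): print(k,v)
for n in ("scene","side","wrist"):
    d=ctrl.get_image(n); cv2.imwrite(f"pics/{n}0.png",d["img"]); print(n,d["camera_matrix"],d["R"],d["t"])
E
```

```text
pics
time 0.0
joint_positions [-1.21090202  0.32182392 -0.07004421  1.45168333  0.02263513  1.37080587
 -0.05691576]
qd [ 0.00021542 -0.00162396  0.00160924 -0.00013677 -0.00037697  0.00087513
 -0.00139894]
joint_torque [ 3.09953816e-05 -4.91286063e+01 -4.03533652e-01 -3.12527275e+01
 -6.38065115e-02  4.37069067e-02  1.76980120e-04]
position [0.22021402 0.61099279 0.23545641]
tool_rot [ 2.56949954e+00  1.80542243e+00 -2.34606976e-03]
ft_force [ 0.10382694 -0.498954    0.18412625]
torque [-0.02259574 -0.00358737 -0.00457889]
grip_width 0.9998414349654006
scene [[555.20842179   0.         327.87685782]
 [  0.         555.20842179 241.57797407]
 [  0.           0.           1.        ]] [[ 0.51871894  0.854896   -0.00913752]
 [ 0.67734401 -0.41746155 -0.60574826]
 [-0.52166632  0.30802385 -0.79560389]] [-0.31974964 -0.28642584  1.94135894]
side [[567.95085347   0.         323.68576947]
 [  0.         567.95085347 232.7812907 ]
 [  0.           0.           1.        ]] [[-0.98116382 -0.19275939 -0.01270327]
 [-0.10543152  0.58943791 -0.80090395]
 [ 0.16186955 -0.78447866 -0.59865807]] [0.55169953 0.1994738  1.61224825]
wrist [[413.27357951   0.         321.3407619 ]
 [  0.         413.27357951 240.31176698]
 [  0.           0.           1.        ]] [[ 0.33888068  0.94082754 -0.00184769]
 [ 0.90900205 -0.32690956  0.2585448 ]
 [ 0.24264204 -0.0892954  -0.9659975 ]] [-0.64883156 -0.03241479  0.39015557]
```

View pics/scene0.png

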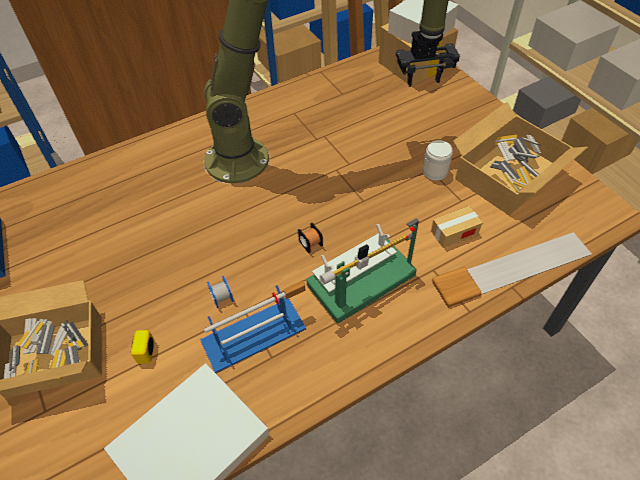

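View pics/side0.png

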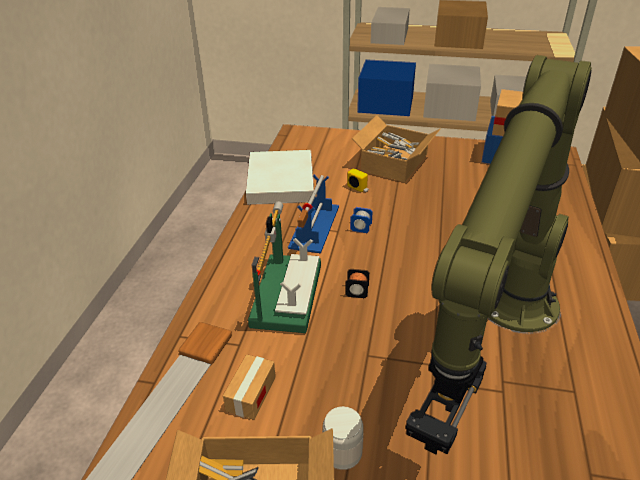

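View pics/wrist0.png

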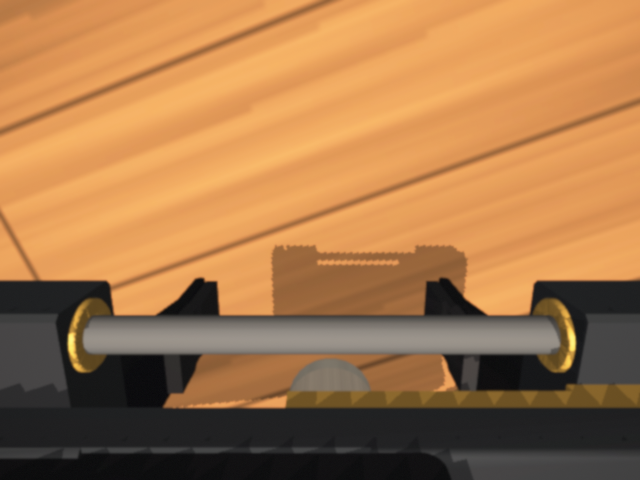

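The scene view shows two reels: black/copper at scene (311,237) and blue at (220,292). The rack with the spindle is at (250,330) and the scale at (360,275). I see no yellow reel. I'll enlarge crops to measure.

```bash
cat > h.py <<'E'
import numpy as np, cv2
from scipy.optimize import least_squares
from scipy.spatial.transform import Rotation as Rot
def ctrl():
    from bench import ctrl as c
    return c
CAL={}
def grab(name,tag=None):
    d=ctrl().get_image(name)
    if tag: cv2.imwrite(f"pics/{tag}.png",d["img"])
    np.savez(f"cal_{name}.npz",K=d["camera_matrix"],R=d["R"],t=d["t"]); return d
def crop(img,x0,y0,x1,y1,f,out):
    c=cv2.resize(img[y0:y1,x0:x1],None,fx=f,fy=f,interpolation=cv2.INTER_CUBIC)
    for x in range((x0+9)//10*10,x1,10):
        L=12 if x%50==0 else 5
        cv2.line(c,(int((x-x0)*f),0),(int((x-x0)*f),L),(255,0,255),1)
        if x%20==0: cv2.putText(c,str(x),(int((x-x0)*f)-10,22),0,.35,(255,0,255),1)
    for y in range((y0+9)//10*10,y1,10):
        cv2.line(c,(0,int((y-y0)*f)),(6,int((y-y0)*f)),(255,0,255),1)
        if y%20==0: cv2.putText(c,str(y),(8,int((y-y0)*f)+4),0,.35,(255,0,255),1)
    cv2.imwrite(out,c)
def cal(n):
    z=np.load(f"cal_{n}.npz"); return z["K"],z["R"],z["t"]
def proj(n,X):
    K,R,t=cal(n); X=np.atleast_2d(X); c=X@R.T+t; p=c@K.T; return p[:,:2]/p[:,2:]
def ray(n,uv):
    K,R,t=cal(n); d=R.T@np.linalg.solve(K,[uv[0],uv[1],1.]); o=-R.T@t; return o,d/np.linalg.norm(d)
def onz(n,uv,z):
    o,d=ray(n,uv); return o+d*(z-o[2])/d[2]
def tri(*obs):
    A=np.zeros((3,3));b=np.zeros(3)
    for n,uv in obs:
        o,d=ray(n,uv);P=np.eye(3)-np.outer(d,d);A+=P;b+=P@o
    X=np.linalg.solve(A,b)
    return X,[np.round(proj(n,X)[0]-np.array(uv),1) for n,uv in obs]
def shift(dp,s=None):
    "world displacement -> tool axes"
    s=s or ctrl().get_state(); return Rot.from_rotvec(s["tool_rot"]).inv().apply(dp)
E
python3 - <<'E'
from h import *
a=grab("scene","s1")["img"]; b=grab("side","d1")["img"]; grab("wrist")
crop(a,190,210,430,375,3.3,"pics/c1.png"); crop(b,230,160,390,340,3.3,"pics/c2.png")
E
```

```text
(no output)
```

View pics/c1.png

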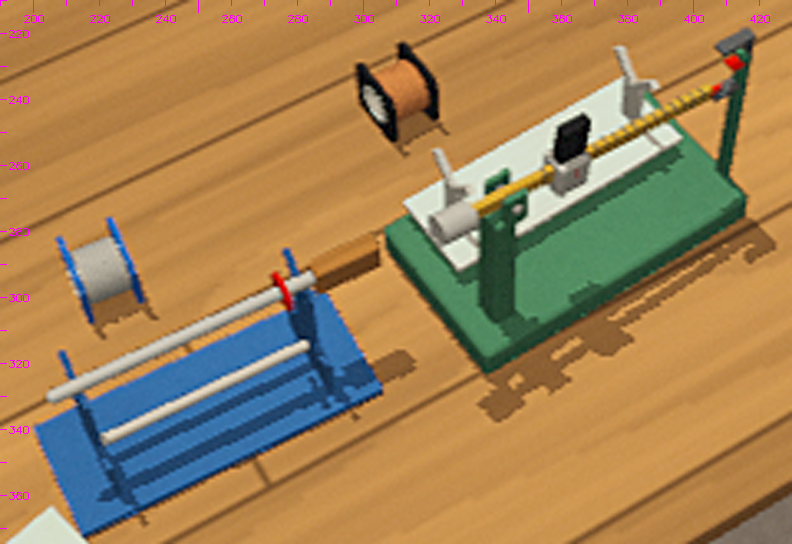

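View pics/c2.png

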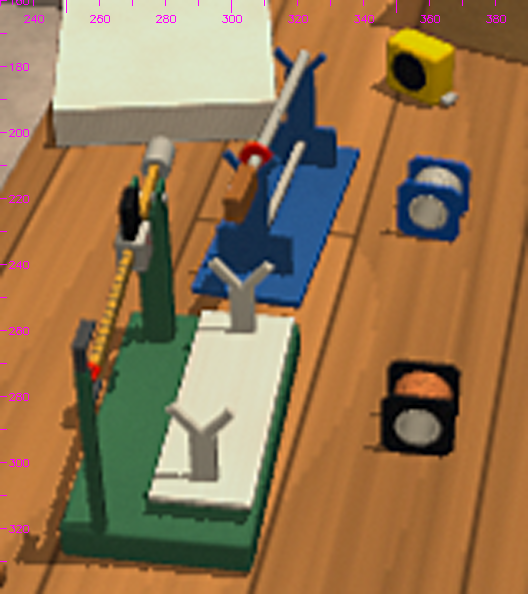

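```bash
python3 - <<'E'
from h import *
def fit(pts,x0):
    # pts: (cam, uv, local)
    def f(p):
        c,s=np.cos(p[2]),np.sin(p[2]);M=np.array([[c,-s,0],[s,c,0],[0,0,1]])
        return np.concatenate([proj(n,M@np.array(l)+[p[0],p[1],0])[0]-uv for n,uv,l in pts])
    r=least_squares(f,x0); return r.x,np.round(r.fun.reshape(-1,2),1)
print("tip",tri(("scene",(205,331)),("side",(322.5,176))))
print("collar",tri(("scene",(283-7,291)),("side",(308,212))))
print("handle end",tri(("scene",(304,287)),("side",(293+1,225))))
for uv in [(201,340),(217,371),(305,329)]: print(onz("scene",uv,0.01))
for uv in [(338,206),(321,252)]: print(onz("side",uv,0.01))
print("scale")
for uv in [(308,231),(338,312),(415,270)]: print(onz("scene",uv,0.04))
for uv in [(250,326),(304,331),(320,258),]: print(onz("side",uv,0.04))
print("reels")
E
```

```text
tip (array([ 0.63900488, -0.37304208,  0.13056327]), [array([-0.4, -0.3]), array([-0.3,  0.2])])
collar (array([ 0.63612714, -0.16300887,  0.13025555]), [array([2.2, 1.5]), array([ 2. , -1.1])])
handle end (array([ 0.66309351, -0.09290945,  0.12737852]), [array([2.5, 1.7]), array([ 2.3, -1.2])])
[ 0.58849688 -0.38592515  0.01      ]
[ 0.69373125 -0.38612148  0.01      ]
[ 0.70714441 -0.1284393   0.01      ]
[ 0.58547029 -0.38003429  0.01      ]
[ 0.59353824 -0.11572103  0.01      ]
scale
[0.43524936 0.0393904  0.04      ]
[ 0.72377635 -0.03224964  0.04      ]
[0.72206519 0.23073498 0.04      ]
[0.70887872 0.26013045 0.04      ]
[0.56466581 0.2517935  0.04      ]
[ 0.58299856 -0.05006732  0.04      ]
reels
```

```bash
python3 - <<'E'
from h import *
a=cv2.imread("pics/s1.png");b=cv2.imread("pics/d1.png")
crop(a,300,210,430,325,6,"pics/c3.png"); crop(b,240,190,350,345,4.5,"pics/c4.png")
crop(a,195,270,315,380,6,"pics/c5.png"); crop(b,280,165,350,260,6,"pics/c6.png")
E
```

```text
(no output)
```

View pics/c3.png

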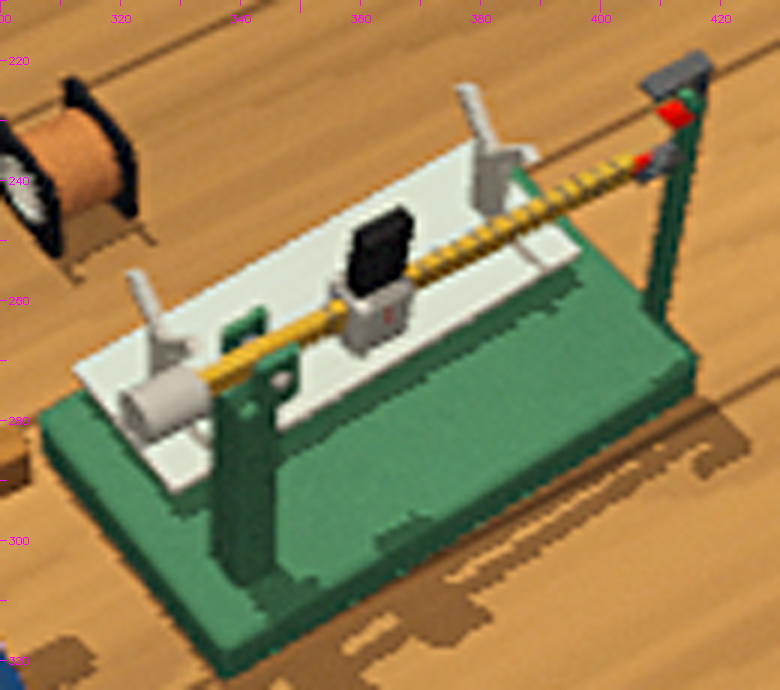

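View pics/c4.png

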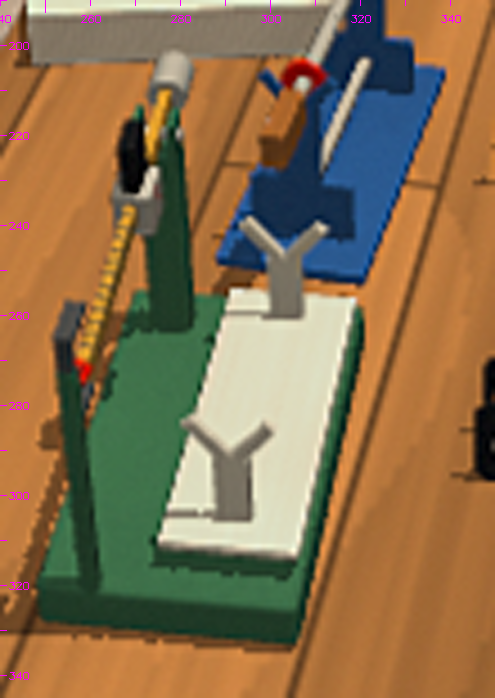

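View pics/c5.png

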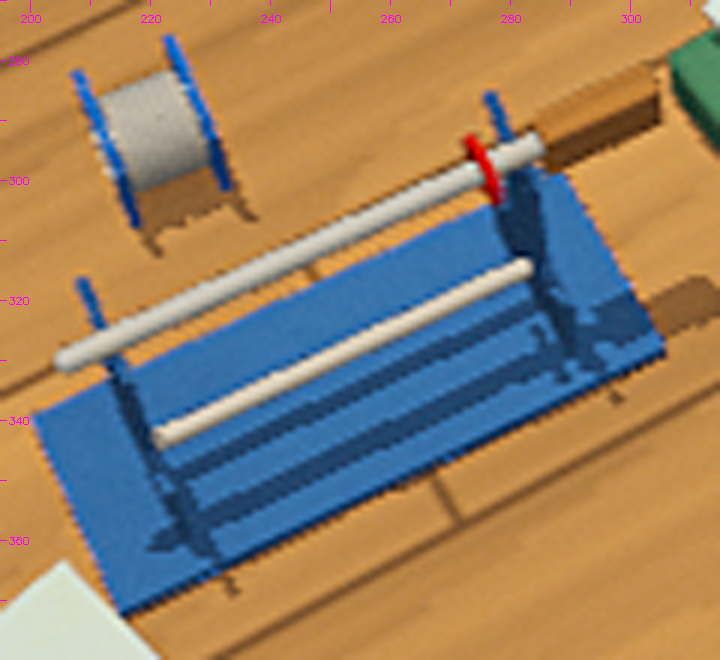

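View pics/c6.png

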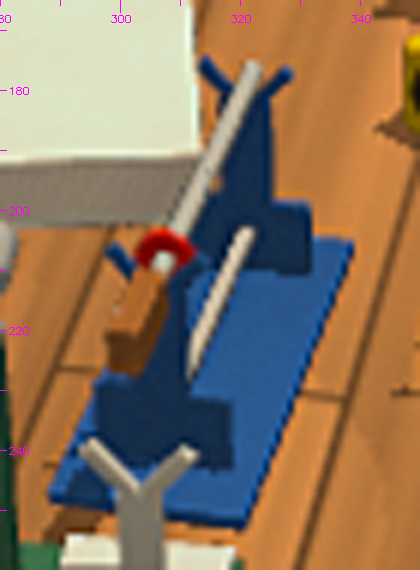

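```bash
cat >> h.py <<'E'
def fit(pts,x0):
    def f(p):
        c,s=np.cos(p[2]),np.sin(p[2]);M=np.array([[c,-s,0],[s,c,0],[0,0,1]])
        return np.concatenate([proj(n,M@np.array(l)+[p[0],p[1],0])[0]-uv for n,uv,l in pts])
    r=least_squares(f,x0); return r.x,np.round(r.fun.reshape(-1,2),1)
E
python3 - <<'E'
from h import *
X,Y,Z=.08,.1425,.04
sc=[("scene",(306.7,279.2),(-X,-Y,Z)),("scene",(338,318.7),(X,-Y,Z)),("scene",(415.8,270.3),(X,Y,Z)),
("side",(248.4,321.6),(X,Y,Z)),("side",(306.2,325.6),(-X,Y,Z)),("side",(320.4,259.3),(-X,-Y,Z))]
print("scale",fit(sc,[.62,.1,0]))
X,Y,Z=.055,.135,.01
rk=[("scene",(200.8,339.7),(-X,-Y,Z)),("scene",(215,372),(X,-Y,Z)),("scene",(305.7,328.3),(X,Y,Z)),("scene",(289.5,299.2),(-X,Y,Z)),
("side",(338.7,205.3),(-X,-Y,Z)),("side",(320.5,252),(-X,Y,Z)),("side",(288.3,247.5),(X,Y,Z))]
print("rack",fit(rk,[.645,-.25,0]))
a=cv2.imread("pics/s1.png");b=cv2.imread("pics/d1.png")
A=[a[270:320,195:245],a[213:263,287:337],b[198:248,335:385],b[260:310,332:382]]
O=[(195,270),(287,213),(335,198),(332,260)]
print(O)
r=[cv2.resize(z,None,fx=7.9,fy=5.9*7.9/5.9/1.32,interpolation=cv2.INTER_CUBIC) for z in A]
cv2.imwrite("pics/c7.png",np.vstack([np.hstack(r[:2]),np.hstack(r[2:])])); print(r[0].shape)
E
```

```text
scale (array([0.6519957 , 0.09404405, 0.06753106]), array([[-1.2, -0.7],
       [ 0.2, -0.1],
       [ 2.3, -1.9],
       [-1.1, -1.2],
       [ 0.3, -0.3],
       [ 0.2, -2. ]]))
rack (array([ 0.64541621, -0.25499471, -0.04383214]), array([[-0.9, -0.6],
       [-0. ,  0.4],
       [ 1. , -0.5],
       [-0.5, -1.4],
       [-0.1, -0.4],
       [-0.3, -0.5],
       [-1.4, -0.7]]))
[(195, 270), (287, 213), (335, 198), (332, 260)]
(299, 395, 3)
```

View pics/c7.png

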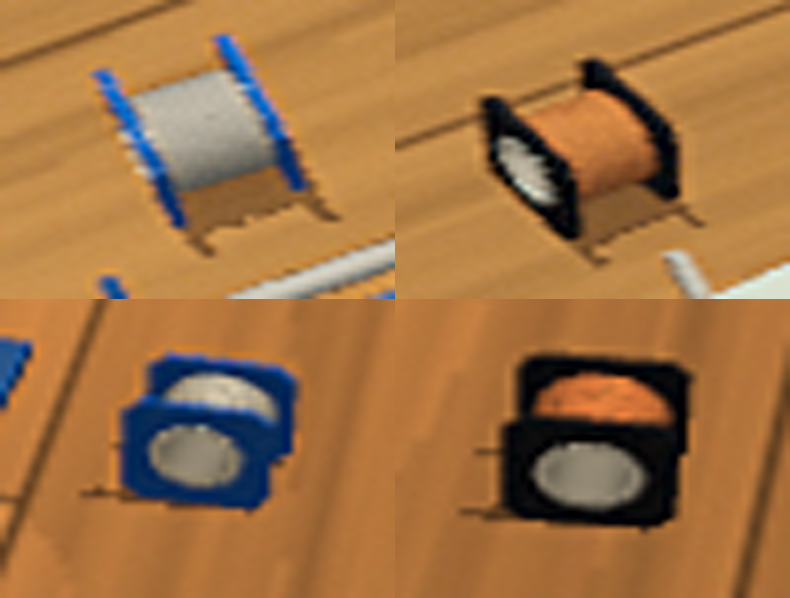

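```bash
python3 - <<'E'
from h import *
for uv in [("scene",(303.8,241.4)),("scene",(317,234.7)),("side",(356.7,289.4)),("scene",(212.5,295.1)),("scene",(228.2,288.9)),("side",(359.9,224.4))]: print(uv,onz(*uv,.032))
print("pointer",tri(("scene",(407,237)),("side",(258.7,272.3))))
print("tabtop",tri(("scene",(365.5,246)),("side",(270,217))))
print("index post top",tri(("scene",(413.5,221)),("side",(256,262))))
print("cradle tips: b-side", tri(("scene",(322.3,255.5)),("side",(311.5,240))))
print("cradle tips: a-side", tri(("scene",(377.3,224.5)),("side",(299.5,285.5))))
a=cv2.imread("pics/s1.png");b=cv2.imread("pics/d1.png")
crop(a,380,0,470,100,4.4,"pics/g1.png");crop(b,390,340,500,460,4,"pics/g2.png")
x=cv2.imread("pics/g1.png");y=cv2.imread("pics/g2.png");y=cv2.resize(y,(396,440));cv2.imwrite("pics/g.png",np.hstack([x,y]))
E
```

```text
('scene', (303.8, 241.4)) [0.45770892 0.01139108 0.032     ]
('scene', (317, 234.7)) [0.45652522 0.05850153 0.032     ]
('side', (356.7, 289.4)) [0.45411437 0.06017503 0.032     ]
('scene', (212.5, 295.1)) [ 0.48797575 -0.30288205  0.032     ]
('scene', (228.2, 288.9)) [ 0.49239491 -0.25623031  0.032     ]
('side', (359.9, 224.4)) [ 0.49015941 -0.25412124  0.032     ]
pointer (array([0.69131103, 0.20448582, 0.18120433]), [array([-0.6, -0.3]), array([-0.7,  0.3])])
tabtop (array([0.69820708, 0.05966418, 0.25195788]), [array([-1.4, -0.9]), array([-1.4,  0.6])])
index post top (array([0.68728668, 0.22335712, 0.23208973]), [array([-0.2, -0.1]), array([-0.3,  0.1])])
cradle tips: b-side (array([ 0.59841698, -0.00646552,  0.13900472]), [array([-0.3, -0.2]), array([-0.3,  0.2])])
cradle tips: a-side (array([0.58763731, 0.18470021, 0.13652768]), [array([0.3, 0.2]), array([ 0.3, -0.2])])
```

View pics/g.png

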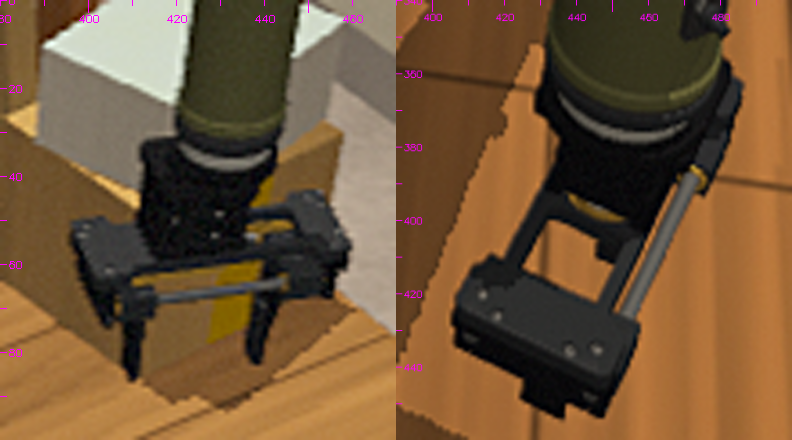

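```bash
python3 - <<'E'
from h import *
s=ctrl().get_state(); M=Rot.from_rotvec(s["tool_rot"]).as_matrix(); p=s["position"]
outs=[]
for n,f in(("scene","s1"),("side","d1")):
    im=cv2.imread(f"pics/{f}.png"); im=cv2.resize(im,None,fx=4,fy=4,interpolation=cv2.INTER_CUBIC)
    for hx,hy,zs,c in((.095,.0375,(-.056,-.09),(0,0,255)),(.0375,.095,(-.056,-.09),(255,0,0)),(.0435,.0095,(.014,-.056),(0,255,0)),(.0585,.0095,(.014,-.056),(0,255,255))):
        for z in zs:
            q=proj(n,np.array([p+M@np.array([a*hx,b*hy,z]) for a,b in((1,1),(1,-1),(-1,-1),(-1,1))]))*4
            cv2.polylines(im,[q.astype(int)],True,c,1)
    q=proj(n,p)[0]*4; x,y=q.astype(int); y0=min(max(y-300,0),1420); outs.append(im[y0:y0+500,x-200:x+190])
cv2.imwrite("pics/g3.png",np.hstack(outs))
E
```

```text
(no output)
```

View pics/g3.png

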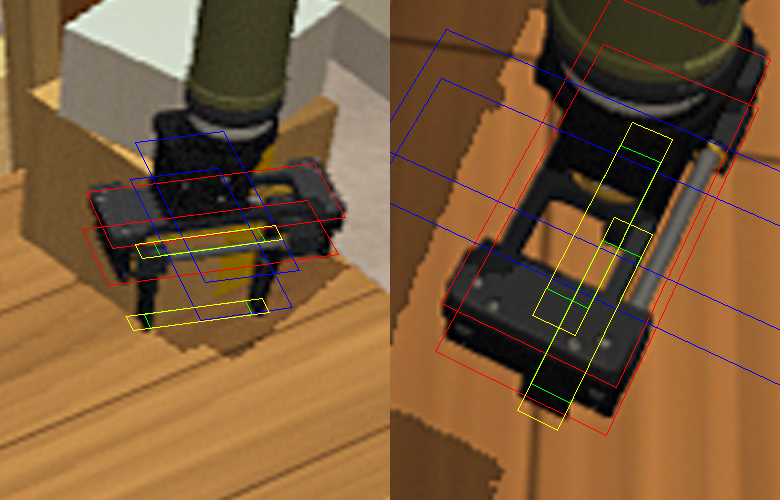

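```bash
python3 - <<'E'
from h import *
print(onz("scene",(409,263.5),.04),onz("side",(261,320.5),.04))
print("cap end L",tri(("scene",(408.5,224.5)),("side",(256,256.5))))
print("cap corner R",tri(("scene",(418,219.5)),("side",(255,263))))
print("idx",tri(("scene",(412.3,229)),("side",(257.5,271.5))))
print("pillar foot",onz("scene",(341,305),.04),onz("side",(280,261),.04))
print("cw",tri(("scene",(326,278.5)),("side",(277.5,207))))
import numpy as np
# predicted
yaw=.06;u=np.array([-np.sin(yaw),np.cos(yaw)])
E
```

```text
[0.69446639 0.22960691 0.04      ] [0.68588807 0.23548257 0.04      ]
cap end L (array([0.69199169, 0.20424421, 0.2340841 ]), [array([0., 0.]), array([ 0., -0.])])
cap corner R (array([0.68903681, 0.23345894, 0.23563484]), [array([-1.1, -0.6]), array([-1.3,  0.5])])
idx (array([0.68749361, 0.22254442, 0.19980866]), [array([-0.6, -0.3]), array([-0.7,  0.3])])
pillar foot [ 0.7092763  -0.01346241  0.04      ] [ 0.69893832 -0.01465801  0.04      ]
cw (array([ 0.7077515 , -0.05861976,  0.20627823]), [array([0., 0.]), array([ 0., -0.])])
```

Measurements so far:
- **Rack:** centre about (0.645, -0.255), yaw -0.044.
- **Scale:** centre about (0.652, 0.094), yaw about 0.06.
- **reel_a:** about (0.456, 0.035).
- **reel_c:** about (0.490, -0.279).
- **reel_b:** absent.

With the jaws across the handle, the 190 mm hand body would hit the scale's index post when laying the spindle in. I'll grip the handle lengthwise (58 mm) with the jaws along y instead.

Request:
drive_tool:
  rows:
    - [[0, 0, -0.4, 0, 0], [0, 0, -0.4, 0, 60], [-0.8, 0.95, -0.4, -0.05, 60], [-0.8, 0.95, -0.4, -0.096, 60], [-0.8, 0.95, -0.4, -0.096, 60], [-0.8, 0.95, -0.4, -0.096, 60], [-0.8, 0.95, -0.4, -0.096, 60], [-0.8, 0.95, -0.4, -0.096, 60], [-0.8, 0.95, -0.4, -0.096, 60], [-0.8, 0.95, -0.4, -0.096, 60]]
  grip_force: 20

```text
time: 1.55
position: [0.4067, 0.2897, 0.3567]
tool_rot: [-2.269, -2.171, -0.001]
ft_force: [0.2, -0.2, -0.0]
grip_width: 0.764
```

Request:
drive_tool:
  rows:
    - [[-1, 0.66, 0, 0, 60], [-1, 0.66, 0, 0, 60], [-1, 0.66, 0, 0, 60], [-1, 0.66, 0, 0, 60], [-1, 0.66, 0, 0, 60], [-1, 0.66, 0, 0, 60], [-1, 0.66, 0, 0, 60]]

```text
time: 2.42
position: [0.5926, -0.0216, 0.3556]
tool_rot: [2.273, 2.167, -0.004]
ft_force: [0.7, 0.6, -0.4]
grip_width: 0.765
```

Request:
drive_tool:
  rows:
    - [[-0.33, 0.22, 0, 0, 60], [-0.33, 0.22, 0.2, 0, 60], [-0.33, 0.22, 0.2, 0, 60], [-0.33, 0.22, 0.2, 0, 60], [-0.33, 0.22, 0.2, 0, 60]]

```text
time: 3.05
position: [0.6539, -0.1181, 0.2982]
tool_rot: [2.266, 2.176, 0.004]
ft_force: [-0.1, -0.1, 0.1]
grip_width: 0.764
```

```bash
python3 - <<'E'
from h import *
s=ctrl().get_state();print(s["time"],s["position"],s["tool_rot"],s["grip_width"])
d=grab("wrist","w2"); a=grab("scene","s2");b=grab("side","d2")
crop(a["img"],190,170,330,320,4,"pics/x.png");crop(b["img"],270,110,370,260,4,"pics/y.png")
x=cv2.imread("pics/x.png")[:390*1+200];y=cv2.imread("pics/y.png");h=min(len(x),len(y))
cv2.imwrite("pics/xy2.png",cv2.resize(np.hstack([x[:h],y[:h]]),(790,int(h*790/(x.shape[1]+y.shape[1])))))
E
```

```text
3.05 [ 0.65387192 -0.11813425  0.29815752] [2.26578341 2.17588662 0.00420087] 0.7644166294050369
```

View pics/w2.png

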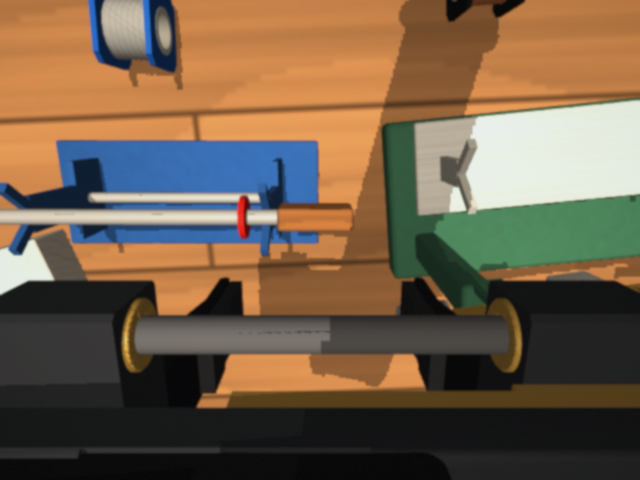

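View pics/xy2.png

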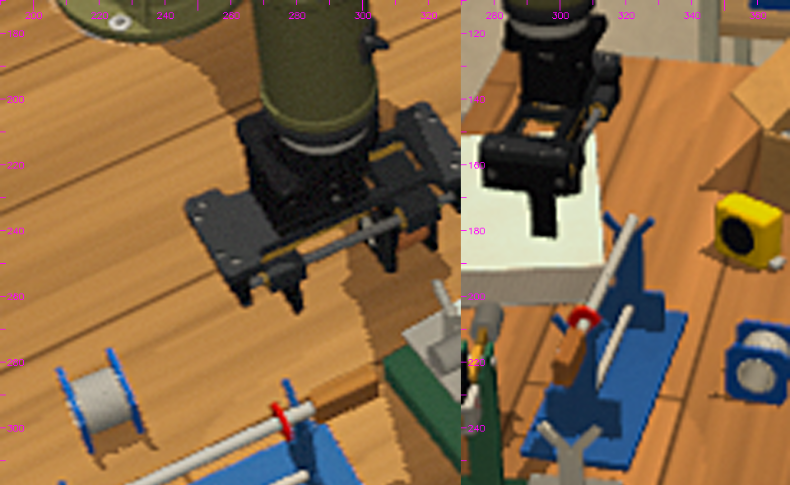

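```bash
python3 - <<'E'
from h import *
im=cv2.imread("pics/w2.png");crop(im,220,160,380,280,5,"pics/c8.png")
for uv,z in [((277,217.5),.13),((351,217.5),.13),((60,217),.13),((243,217),.13),((200,217.5),.13)]: print(uv,onz("wrist",uv,z))
s=ctrl().get_state(); print(proj("wrist",s["position"]), -cal("wrist")[1].T@cal("wrist")[2])
E
```

```text
(277, 217.5) [ 0.64927297 -0.15288186  0.13      ]
(351, 217.5) [ 0.65162591 -0.0950985   0.13      ]
(60, 217) [ 0.64198427 -0.3220874   0.13      ]
(243, 217) [ 0.64779484 -0.17938599  0.13      ]
(200, 217.5) [ 0.64682583 -0.21297856  0.13      ]
[[319.43406277 314.59970366]] [ 0.583871   -0.11597255  0.44649825]
```

View pics/c8.png

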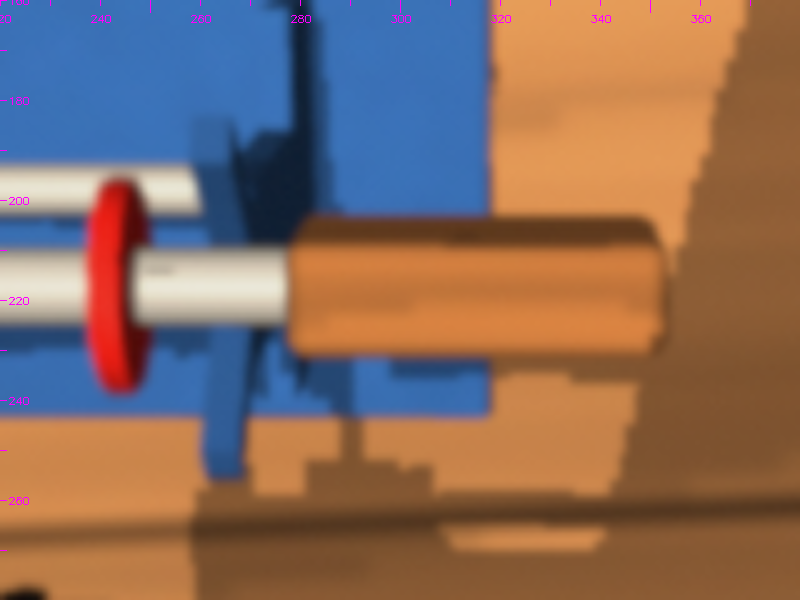

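```bash
python3 - <<'E'
from h import *
for uv,z in [((278,220),.143),((352.5,220),.143),((352,210.5),.143),((352,231),.143),((279,231),.143),((279,209.5),.143),((264,255),.147),((264,185),.147)]: print(uv,onz("wrist",uv,z))
print(ctrl().get_state()["position"])
E
```

```text
(278, 220) [ 0.64852824 -0.15074682  0.143     ]
(352.5, 220) [ 0.65080392 -0.09487228  0.143     ]
(352, 210.5) [ 0.64354337 -0.09509437  0.143     ]
(352, 231) [ 0.65928941 -0.09542688  0.143     ]
(279, 231) [ 0.65704163 -0.15056686  0.143     ]
(279, 209.5) [ 0.64057281 -0.14946052  0.143     ]
(264, 255) [ 0.67429852 -0.16272032  0.147     ]
(264, 185) [ 0.62140143 -0.15866517  0.147     ]
[ 0.65372042 -0.11934844  0.29840317]
```

Request:
drive_tool:
  rows:
    - [[-0.012, -0.012, 0, 0, 60], [-0.012, -0.012, 0.2, 0, 60], [-0.012, -0.012, 0.4, 0, 60], [-0.012, -0.012, 0.41, 0, 60], [-0.012, -0.012, 0.41, 0, 60], [-0.012, -0.012, 0.41, 0, 60]]

```text
time: 3.95
position: [0.6514, -0.1252, 0.1771]
tool_rot: [2.267, 2.169, 0.006]
ft_force: [-0.0, -0.7, -0.1]
grip_width: 0.761
```

```bash
python3 - <<'E'
from h import *
s=ctrl().get_state();print(s["time"],s["position"],s["ft_force"],s["grip_width"])
d=grab("wrist","w3"); a=grab("scene","s3");b=grab("side","d3")
crop(a["img"],255,240,320,315,6,"pics/x.png");crop(b["img"],275,170,340,245,6,"pics/y.png")
cv2.imwrite("pics/xy3.png",np.hstack([cv2.imread("pics/x.png"),cv2.imread("pics/y.png")]))
p=s["position"];M=Rot.from_rotvec(s["tool_rot"]).as_matrix()
E
```

```text
3.95 [ 0.65136021 -0.12521347  0.17713151] [-0.03157381 -0.67225873 -0.12498215] 0.7608895993803572
```

View pics/xy3.png

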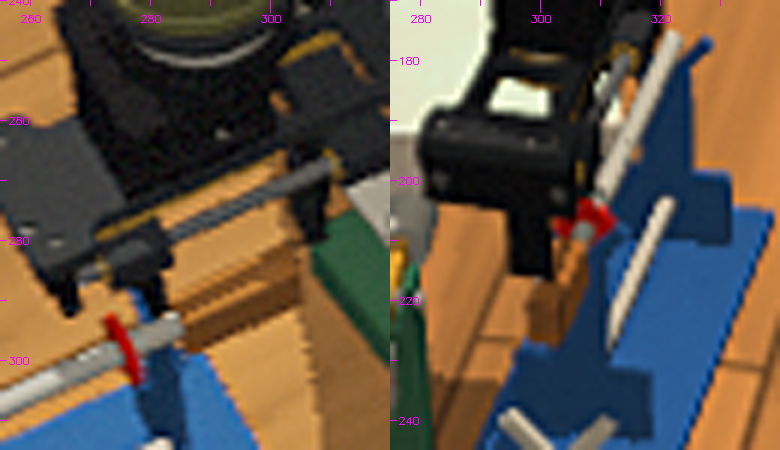

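View pics/w3.png

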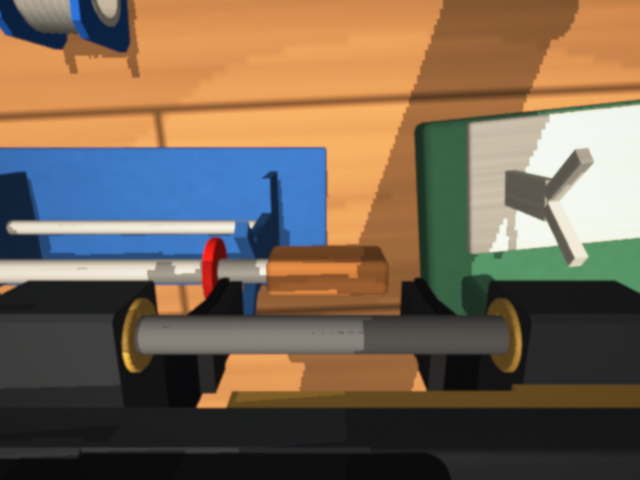

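```bash
python3 - <<'E'
from h import *
im=cv2.imread("pics/w3.png");crop(im,190,220,440,400,3.2,"pics/c9.png")
for uv in [(268,270),(387,270)]: print(uv,onz("wrist",uv,.143))
for i in range(3):
    s=ctrl().get_state();print(s["position"],s["tool_rot"])
E
```

```text
(268, 270) [ 0.64387856 -0.1502798   0.143     ]
(387, 270) [ 0.64631631 -0.09483924  0.143     ]
[ 0.65056089 -0.124893    0.1757154 ] [2.26819831 2.17013405 0.00363201]
[ 0.65056089 -0.124893    0.1757154 ] [2.26819831 2.17013405 0.00363201]
[ 0.65056089 -0.124893    0.1757154 ] [2.26819831 2.17013405 0.00363201]
```

View pics/c9.png

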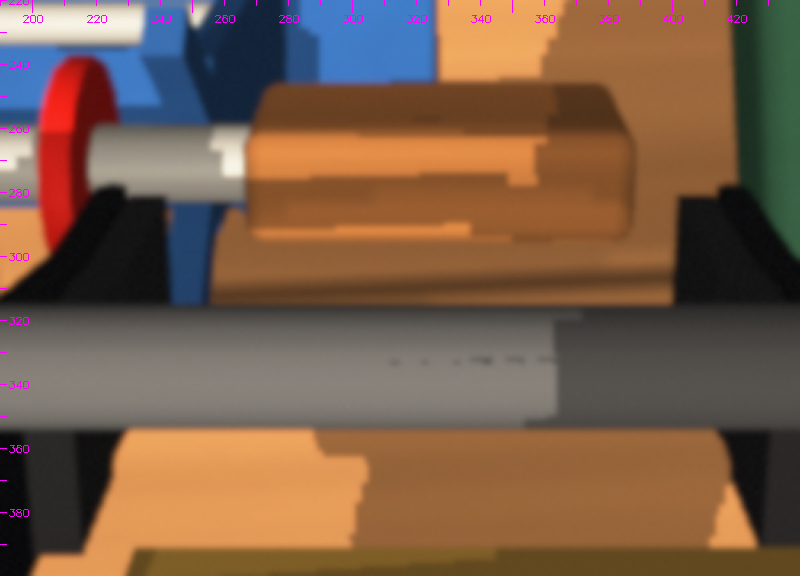

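Request:
drive_tool:
  rows:
    - [[0.008, -0.003, 0, 0, 60], [0.008, -0.003, 0.04, 0, 60], [0.008, -0.003, 0.07, 0, 60], [0.008, -0.003, 0.076, 0, 60], [0.008, -0.003, 0.076, 0, 60]]

```text
time: 4.72
position: [0.6485, -0.1221, 0.1505]
tool_rot: [-2.27, -2.171, 0.001]
ft_force: [-0.3, 0.2, 1.5]
grip_width: 0.767
```

```bash
python3 - <<'E'
from h import *
s=ctrl().get_state();print(s["time"],s["position"],s["ft_force"],s["grip_width"])
d=grab("wrist","w4"); a=grab("scene","s4");b=grab("side","d4")
crop(a["img"],255,250,320,315,6,"pics/x.png");crop(b["img"],275,180,340,245,6,"pics/y.png")
cv2.imwrite("pics/xy4.png",np.hstack([cv2.imread("pics/x.png"),cv2.imread("pics/y.png")]))
crop(d["img"],170,220,460,400,2.7,"pics/w4c.png")
E
```

```text
4.725 [ 0.64853189 -0.12209572  0.15047834] [-0.33213288  0.16273718  1.45376056] 0.7665165197182945
```

View pics/xy4.png

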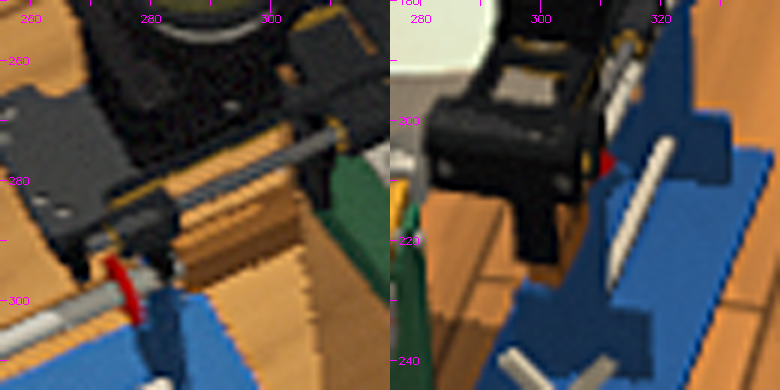

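View pics/w4c.png

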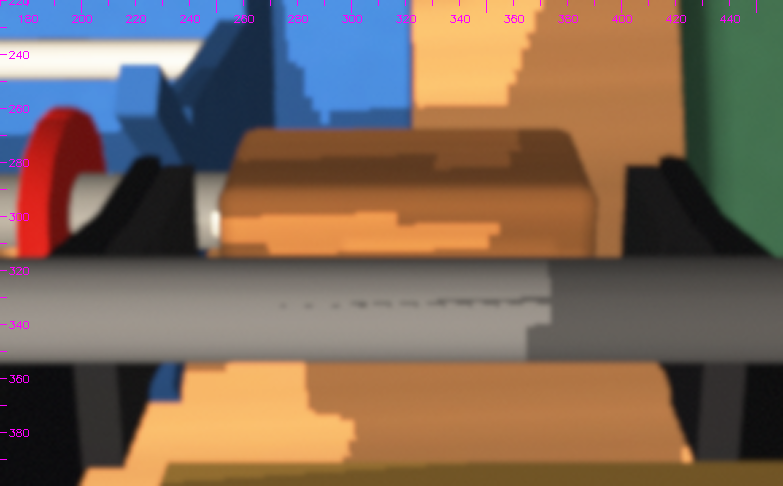

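Fingers straddle the handle lengthwise (handle 251–391 px, finger faces 242 and 402) and are well centred. Closing with full force.

Request:
drive_tool:
  rows:
    - [[0, 0, 0, 0, 140], [0, 0, 0, 0, 140], [0, 0, 0, 0, 140], [0, 0, 0, 0, 140]]
  grip_force: 60

```text
time: 5.38
position: [0.6487, -0.1222, 0.1508]
tool_rot: [2.27, 2.172, 0.0]
ft_force: [-0.0, -0.5, 0.7]
grip_width: 0.653
```

Request:
drive_tool:
  rows:
    - [[0, 0, -0.05, 0, 140], [0, 0, -0.1, 0, 140], [0, 0, -0.15, 0, 140], [0, 0, -0.2, 0, 140], [0, 0, -0.2, 0, 140], [0, 0, -0.2, 0, 140]]

```text
time: 6.12
position: [0.6485, -0.122, 0.2104]
tool_rot: [-2.27, -2.171, 0.0]
ft_force: [0.8, 0.3, -1.2]
grip_width: 0.655
```

```bash
python3 - <<'E'
from h import *
s=ctrl().get_state();print(s["time"],s["position"],s["ft_force"],s["torque"],s["grip_width"])
d=grab("wrist","w5"); a=grab("scene","s5");b=grab("side","d5")
crop(a["img"],195,220,325,350,3,"pics/x.png");crop(b["img"],265,130,365,260,3,"pics/y.png")
cv2.imwrite("pics/xy5.png",np.hstack([cv2.imread("pics/x.png"),cv2.imread("pics/y.png")]))
E
```

```text
6.125 [ 0.64845039 -0.12204797  0.21041861] [ 0.7642341   0.2914581  -1.18733315] [ 0.10750812 -0.00328472  0.02180554] 0.6553673484500526
```

View pics/xy5.png

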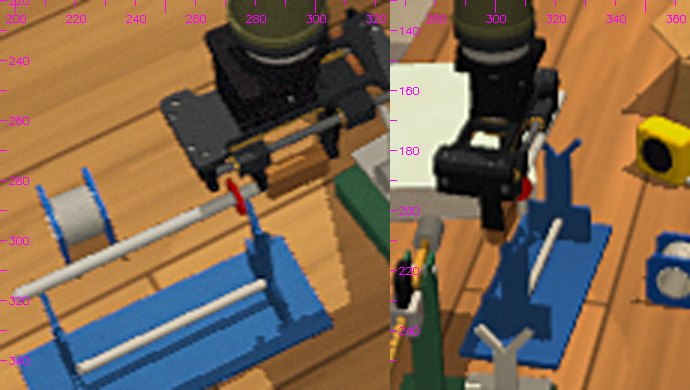

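View pics/w5.png

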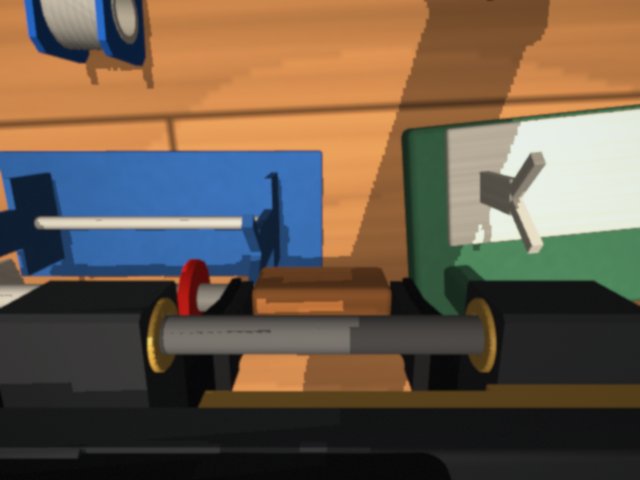

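```bash
python3 - <<'E'
from h import *
a=cv2.imread("pics/s5.png");b=cv2.imread("pics/d5.png")
print(tri(("scene",(201,317.5)),("side",(322,161.7))))
crop(a,190,270,290,330,4,"pics/x.png");crop(b,295,150,335,210,4*1.0,"pics/y.png")
cv2.imwrite("pics/xy6.png",np.hstack([cv2.imread("pics/x.png"),cv2.imread("pics/y.png")]))
E
```

```text
(array([ 0.637275  , -0.36910082,  0.18971534]), [array([0.3, 0.2]), array([ 0.2, -0.2])])
```

View pics/xy6.png

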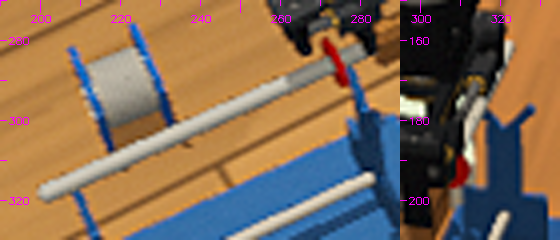

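Spindle is held level: tip measured at z = 0.190 against 0.190 expected. Moving to the start position for reel_c.

Request:
drive_tool:
  rows:
    - [[0, -0.1, -0.05, 0, 140], [0, -0.25, -0.05, 0, 140], [0.05, -0.4, -0.05, 0, 140], [0.2, -0.5, -0.05, 0, 140], [0.35, -0.5, 0, 0, 140], [0.48, -0.5, 0.1, 0, 140], [0.52, -0.5, 0.2, 0, 140], [0.52, -0.5, 0.28, 0, 140], [0.52, -0.5, 0.3, 0, 140], [0.52, -0.5, 0.3, 0, 140], [0.52, -0.5, 0.3, 0, 140]]

```text
time: 7.65
position: [0.5066, 0.0402, 0.1219]
tool_rot: [2.27, 2.17, 0.003]
ft_force: [-0.5, -0.7, -1.7]
grip_width: 0.655
```

```bash
python3 - <<'E'
from h import *
s=ctrl().get_state();print(s["time"],s["position"],s["tool_rot"],s["ft_force"],s["grip_width"])
d=grab("wrist","w7"); a=grab("scene","s7");b=grab("side","d7")
crop(a["img"],195,200,335,320,3,"pics/x.png");crop(b["img"],310,180,400,300,3,"pics/y.png")
cv2.imwrite("pics/xy7.png",np.hstack([cv2.imread("pics/x.png"),cv2.imread("pics/y.png")]))
E
```

```text
7.65 [0.50664455 0.04016131 0.12192231] [2.2699157  2.17042774 0.00300144] [-0.46151643 -0.65899377 -1.727838  ] 0.6547624246034105
```

View pics/xy7.png

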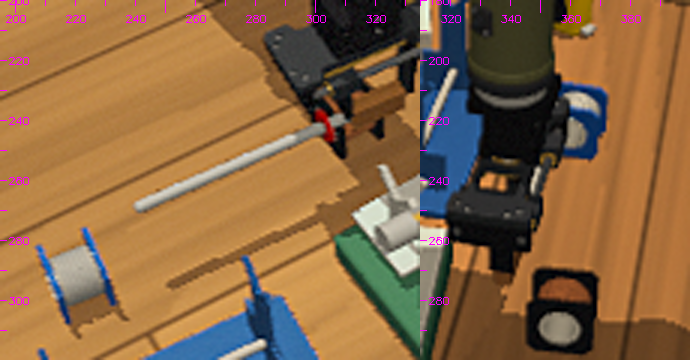

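View pics/w7.png

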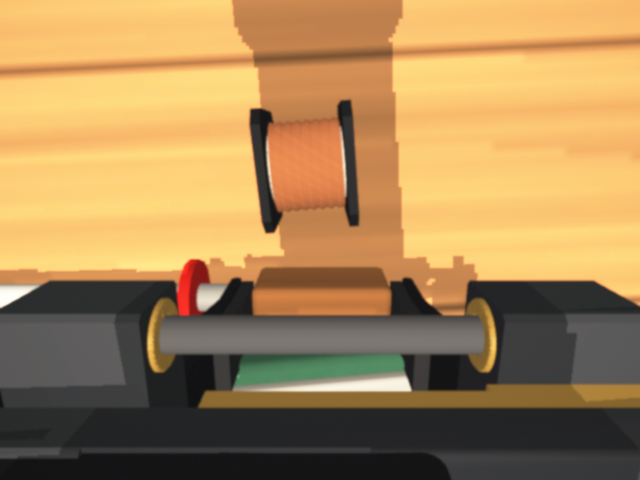

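Request:
drive_tool:
  rows:
    - [[0, -0.012, 0.1, 0, 140], [0, -0.012, 0.2, 0, 140], [0, -0.012, 0.22, 0, 140], [0, -0.012, 0.22, 0, 140], [-0.05, -0.012, 0.22, 0, 140], [-0.1, -0.012, 0.22, 0, 140], [-0.15, -0.012, 0.22, 0, 140], [-0.2, -0.012, 0.22, 0, 140], [-0.23, -0.012, 0.22, 0, 140], [-0.23, -0.012, 0.22, 0, 140]]

```text
time: 9.05
position: [0.4991, -0.0293, 0.0548]
tool_rot: [2.272, 2.17, 0.0]
ft_force: [-0.2, 0.6, -0.3]
grip_width: 0.655
```

```bash
python3 - <<'E'
from h import *
s=ctrl().get_state();print(s["time"],s["position"],s["tool_rot"],s["ft_force"],s["grip_width"])
a=grab("scene","s8");b=grab("side","d8")
crop(a["img"],195,220,305,320,4,"pics/x.png");crop(b["img"],330,190,400,290,4,"pics/y.png")
cv2.imwrite("pics/xy8.png",np.hstack([cv2.imread("pics/x.png"),cv2.imread("pics/y.png")]))
# reel_a from w7
print("--")
E
```

```text
9.05 [ 0.49905376 -0.02929162  0.05477171] [2.27164645e+00 2.16998421e+00 5.77761634e-05] [-0.2107785   0.64505491 -0.26671578] 0.65501363580273
--
```

View pics/xy8.png

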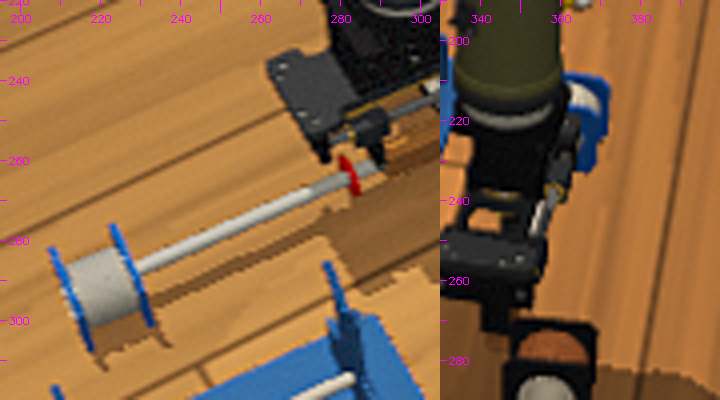

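Request:
drive_tool:
  rows:
    - [[-0.06, 0, 0, 0, 140], [-0.12, 0, 0, 0, 140], [-0.18, 0, 0, 0, 140], [-0.24, 0, 0, 0, 140], [-0.3, 0, 0, 0, 140], [-0.36, 0, 0, 0, 140], [-0.42, 0, 0, 0, 140], [-0.48, 0, 0, 0, 140], [-0.53, 0, 0, 0, 140], [-0.53, 0, 0, 0, 140]]

```text
time: 10.4
position: [0.492, -0.1881, 0.0548]
tool_rot: [2.271, 2.17, -0.0]
ft_force: [0.7, 0.4, -2.2]
grip_width: 0.655
```

```bash
python3 - <<'E'
from h import *
s=ctrl().get_state();print(s["time"],s["position"],s["tool_rot"],s["ft_force"],s["grip_width"])
a=grab("scene","s9");b=grab("side","d9");w=grab("wrist","w9")
crop(a["img"],175,230,285,330,4,"pics/x.png");crop(b["img"],320,170,390,270,4,"pics/y.png")
cv2.imwrite("pics/xy9.png",np.hstack([cv2.imread("pics/x.png"),cv2.imread("pics/y.png")]))
E
```

```text
10.4 [ 0.49200652 -0.18810935  0.05475292] [ 2.27136563e+00  2.16997496e+00 -4.13259044e-04] [ 0.68782348  0.37590641 -2.19480398] 0.6550004416408884
```

View pics/xy9.png

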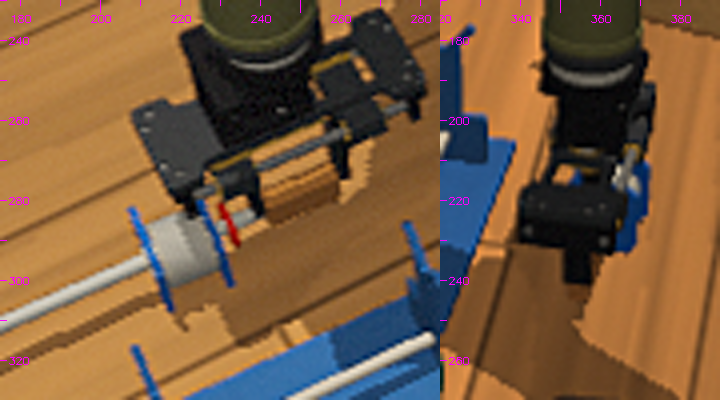

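View pics/w9.png

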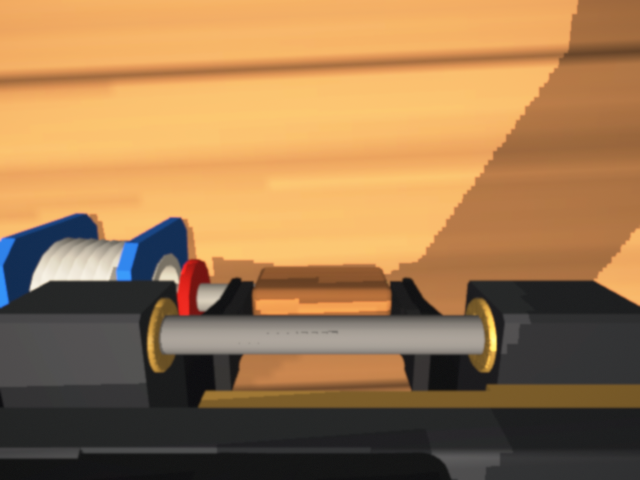

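Request:
drive_tool:
  rows:
    - [[-0.015, 0, 0, 0, 140], [-0.03, 0, 0, 0, 140], [-0.03, 0, 0, 0, 140], [-0.03, 0, -0.04, 0, 140], [-0.03, 0, -0.1, 0, 140], [-0.03, 0, -0.2, 0, 140], [-0.03, 0, -0.3, 0, 140], [-0.02, 0, -0.37, 0, 140], [0.02, 0, -0.4, 0, 140], [0.09, 0, -0.4, 0, 140], [0.19, 0, -0.4, 0, 140], [0.31, 0, -0.4, 0, 140], [0.43, 0, -0.4, 0, 140], [0.54, 0, -0.4, 0, 140], [0.63, 0, -0.4, 0, 140], [0.7, 0, -0.4, 0, 140], [0.74, 0, -0.4, 0, 140], [0.76, 0, -0.4, 0, 140], [0.76, 0, -0.4, 0, 140], [0.76, 0, -0.4, 0, 140]]

```text
time: 13.05
position: [0.5021, 0.0395, 0.1748]
tool_rot: [2.271, 2.17, -0.0]
ft_force: [-0.5, 0.7, -2.3]
grip_width: 0.654
```

```bash
python3 - <<'E'
from h import *
s=ctrl().get_state();print(s["time"],s["position"],s["tool_rot"],s["ft_force"],s["grip_width"])
a=grab("scene","s10");b=grab("side","d10");w=grab("wrist","w10")
crop(a["img"],215,180,345,290,4,"pics/x.png");crop(b["img"],320,190,390,300,4,"pics/y.png")
cv2.imwrite("pics/xy10.png",np.hstack([cv2.imread("pics/x.png"),cv2.imread("pics/y.png")]))
E
```

```text
13.05 [0.50214424 0.03951127 0.17477679] [ 2.27129319e+00  2.17005636e+00 -3.50909834e-04] [-0.49476583  0.68482314 -2.34622245] 0.6544614233348361
```

View pics/xy10.png

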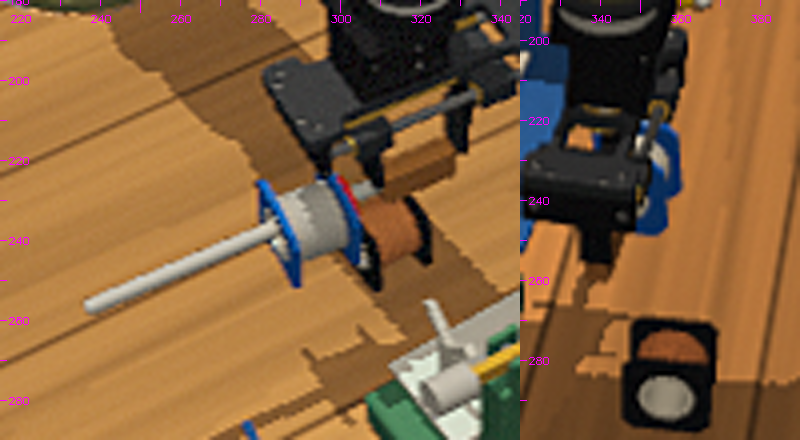

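View pics/w10.png

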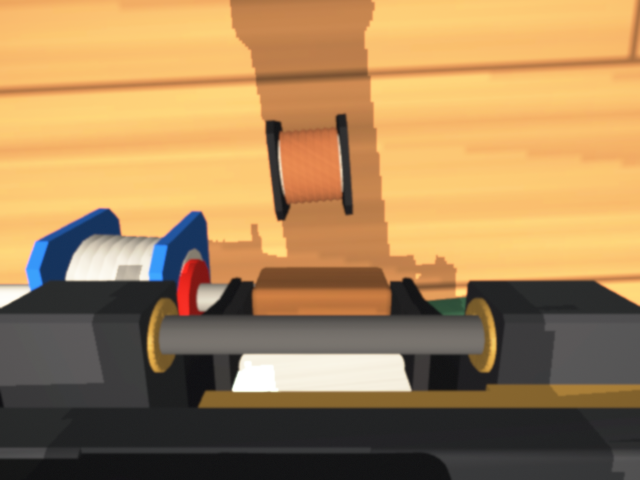

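```bash
python3 - <<'E'
from h import *
im=cv2.imread("pics/w10.png");crop(im,240,100,380,230,5.5,"pics/c11.png")
b=cv2.imread("pics/d10.png");
for uv in [(272,168),(349,163)]: print(onz("wrist",uv,.064))
print(onz("side",(356.2,289.5),.032), tri(("scene",(237.5,257)),("scene",(237.5,257.1))))
E
```

```text
[0.45397431 0.01068216 0.064     ]
[0.4530905  0.05849301 0.064     ]
[0.45545365 0.06084588 0.032     ] (array([ 1.37261061, -0.44420395,  1.36812906]), [array([-0. ,  0.1]), array([-0., -0.])])
```

View pics/c11.png

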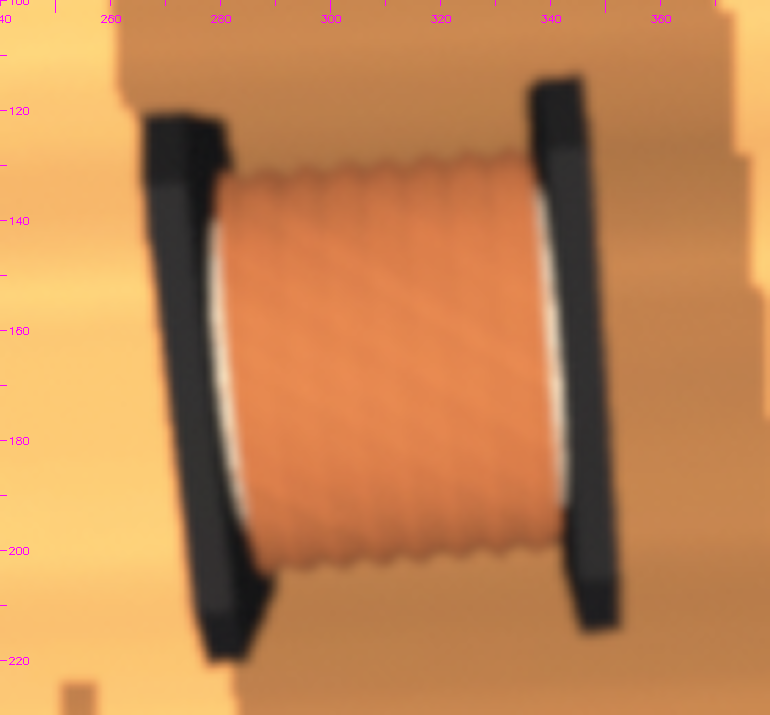

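```bash
python3 - <<'E'
from h import *
P=[onz("wrist",uv,.064) for uv in [(266.3,133),(276.5,212),(346.3,127),(352.7,206)]]
for p in P: print(p)
L=(P[0]+P[1])/2;R=(P[2]+P[3])/2; print("c",(L+R)/2,"axis",R-L,"edges",P[1]-P[0],P[3]-P[2])
E
```

```text
[0.4328483  0.00882902 0.064     ]
[0.48178879 0.0114302  0.064     ]
[0.43154799 0.05746805 0.064     ]
[0.48012257 0.06007995 0.064     ]
c [0.45657691 0.03445181 0.064     ] axis [-0.00148327  0.04864439  0.        ] edges [0.0489405  0.00260118 0.        ] [0.04857458 0.0026119  0.        ]
```

```bash
python3 - <<'E'
from h import *
print(onz("scene",(438,149),.11),onz("side",(342,420),.11)); print(onz("scene",(456,228),.03),onz("side",(250,378),.06))
E
```

```text
[0.41200328 0.54435857 0.11      ] [0.41441644 0.54736469 0.11      ]
[0.65726217 0.43691171 0.03      ] [0.6519223  0.43966617 0.06      ]
```

Request:
drive_tool:
  rows:
    - [[0.02, 0, 0, 0, 140], [0.07, -0.02, 0, -0.01, 140], [0.15, -0.06, 0, -0.02, 140], [0.26, -0.1, 0, -0.03, 140], [0.38, -0.15, 0, -0.03, 140], [0.5, -0.2, 0, -0.03, 140], [0.62, -0.25, 0, -0.03, 140], [0.74, -0.25, 0, -0.03, 140], [0.85, -0.25, 0, -0.03, 140], [0.93, -0.25, 0, -0.03, 140], [0.98, -0.25, 0, -0.03, 140], [1.0, -0.25, 0, -0.03, 140], [1.0, -0.25, 0, -0.03, 140], [1.0, -0.25, 0, -0.03, 140]]

```text
time: 14.95
position: [0.4409, 0.3423, 0.1748]
tool_rot: [2.167, 2.274, -0.001]
ft_force: [0.3, -1.4, -3.3]
grip_width: 0.648
```

```bash
python3 - <<'E'
from h import *
a=grab("scene","s12");b=grab("side","d12")
crop(a["img"],280,140,400,270,3.5,"pics/x.png");crop(b["img"],310,180,410,310,3.5,"pics/y.png")
cv2.imwrite("pics/xy12.png",np.hstack([cv2.imread("pics/x.png"),cv2.imread("pics/y.png")]))
E
```

```text
(no output)
```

View pics/xy12.png

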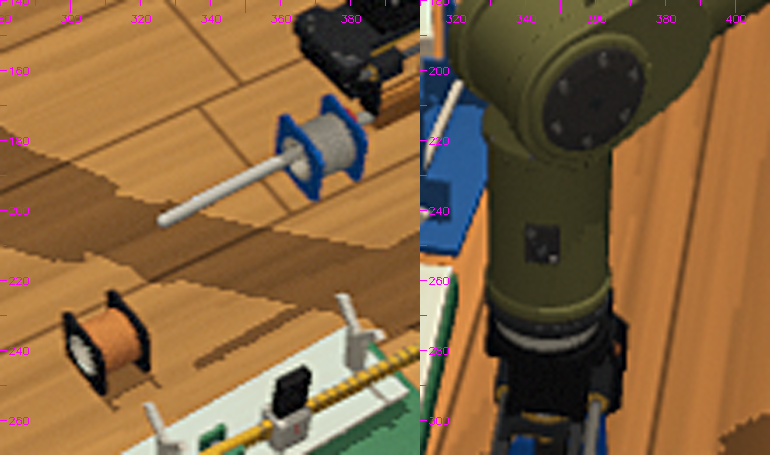

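```bash
python3 - <<'E'
from h import *
for z in (.145,.15,.154,.16): print(z,proj("scene",[.4527,.092,z]))
E
```

```text
0.145 [[325.26921179 205.19753954]]
0.15 [[325.24707113 204.06613899]]
0.154 [[325.22927988 203.15699558]]
0.16 [[325.20246082 201.78652572]]
```

Request:
drive_tool:
  rows:
    - [[0, 0, 0.1, 0, 140], [0, 0, 0.2, 0, 140], [0, 0, 0.28, 0, 140], [0, 0, 0.34, 0, 140], [0, 0, 0.38, 0, 140], [0, 0, 0.4, 0, 140], [0, 0, 0.4, 0, 140], [-0.04, 0, 0.4, 0, 140], [-0.09, 0, 0.4, 0, 140], [-0.14, 0, 0.4, 0, 140], [-0.18, 0, 0.4, 0, 140], [-0.18, 0, 0.4, 0, 140]]

```text
time: 16.55
position: [0.4435, 0.2878, 0.0548]
tool_rot: [2.167, 2.274, -0.001]
ft_force: [-0.4, 0.1, -1.4]
grip_width: 0.651
```

```bash
python3 - <<'E'
from h import *
s=ctrl().get_state();print(s["time"],s["position"],s["tool_rot"],s["ft_force"],s["grip_width"])
a=grab("scene","s13");b=grab("side","d13")
crop(a["img"],280,160,400,270,3.5,"pics/x.png");crop(b["img"],310,200,410,310,3.5,"pics/y.png")
cv2.imwrite("pics/xy13.png",np.hstack([cv2.imread("pics/x.png"),cv2.imread("pics/y.png")]))
E
```

```text
16.55 [0.4434666  0.28778485 0.0547935 ] [ 2.16740239e+00  2.27357672e+00 -8.76609800e-04] [-0.39017507  0.12544334 -1.43913609] 0.6507670167631143
```

View pics/xy13.png

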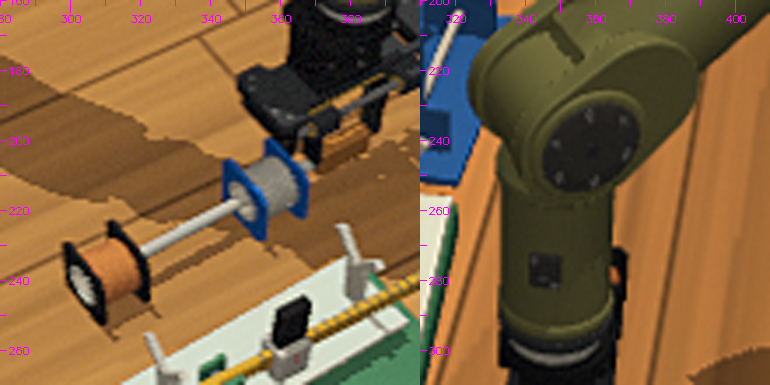

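Request:
drive_tool:
  rows:
    - [[-0.04, 0, 0, 0, 140], [-0.1, 0, 0, 0, 140], [-0.16, 0, 0, 0, 140], [-0.22, 0, 0, 0, 140], [-0.28, 0, 0, 0, 140], [-0.34, 0, 0, 0, 140], [-0.39, 0, 0, 0, 140], [-0.42, 0, 0, 0, 140], [-0.42, 0, 0, 0, 140]]

```text
time: 17.77
position: [0.4496, 0.163, 0.0548]
tool_rot: [2.166, 2.275, -0.0]
ft_force: [-0.4, 0.3, -0.2]
grip_width: 0.653
```

```bash
python3 - <<'E'
from h import *
s=ctrl().get_state();print(s["time"],s["position"],s["tool_rot"],s["ft_force"],s["grip_width"])
a=grab("scene","s14");w=grab("wrist","w14")
crop(a["img"],250,180,380,290,3,"pics/x.png");crop(w["img"],0,150,330,480,1.0,"pics/y.png")
cv2.imwrite("pics/xy14.png",np.hstack([cv2.imread("pics/x.png"),cv2.imread("pics/y.png")]))
E
```

```text
17.775 [0.449601   0.16304073 0.05479961] [ 2.16614401e+00  2.27514647e+00 -1.27671272e-04] [-0.40641598  0.27462574 -0.19928837] 0.6526307009130953
```

View pics/xy14.png

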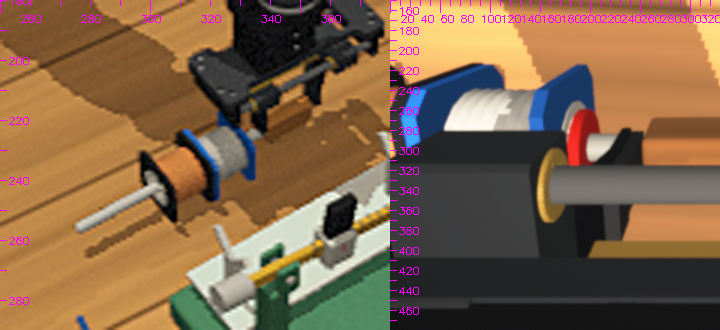

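Request:
drive_tool:
  rows:
    - [[0, 0, -0.02, 0, 140], [0, 0, -0.06, 0, 140], [0, 0, -0.12, 0, 140], [0, 0, -0.2, 0, 140], [0, 0, -0.28, 0, 140], [0, 0, -0.36, 0, 140], [0, 0, -0.44, 0, 140], [0, 0, -0.48, 0, 140], [0, 0, -0.5, 0, 140], [0, 0, -0.5, 0, 140]]

```text
time: 19.12
position: [0.4493, 0.1637, 0.2045]
tool_rot: [-2.165, -2.276, 0.0]
ft_force: [0.3, 1.0, -4.7]
grip_width: 0.652
```

```bash
python3 - <<'E'
from h import *
s=ctrl().get_state();print(s["time"],s["position"],s["tool_rot"],s["ft_force"],s["torque"],s["grip_width"])
a=grab("scene","s15");b=grab("side","d15");w=grab("wrist","w15")
crop(a["img"],250,160,380,290,3,"pics/x.png");crop(b["img"],230,190,360,320,3.0,"pics/y.png")
cv2.imwrite("pics/xy15.png",np.hstack([cv2.imread("pics/x.png"),cv2.imread("pics/y.png")]))
p=s["position"];M=Rot.from_rotvec(s["tool_rot"]).as_matrix()
print("tip exp",proj("scene",p+M@[-.251,0,.0205]),proj("side",p+M@[-.251,0,.0205]))
print("b robot lip",tri(("scene",(322.3,255.5)),("side",(311.5,240))))
print("b beam lip",tri(("scene",(332,267.5)),("side",(294.4,239.3))))
print("a robot lip",tri(("scene",(377.3,224.5)),("side",(299.5,285.5))))
print("a beam lip",tri(("scene",(389.5,235.8)),("side",(281.1,283.3))))
E
```

```text
19.125 [0.44930554 0.16374077 0.2045317 ] [-2.16497210e+00 -2.27626622e+00  3.26817401e-04] [ 0.25382283  0.97711525 -4.70326344] [ 0.4142601   0.00855076 -0.04076739] 0.6518315014035045
tip exp [[271.09932265 223.85059822]] [[362.68145223 216.25578505]]
b robot lip (array([ 0.59841698, -0.00646552,  0.13900472]), [array([-0.3, -0.2]), array([-0.3,  0.2])])
b beam lip (array([ 0.646992  , -0.00377561,  0.13783445]), [array([0.1, 0.1]), array([ 0.1, -0.1])])
a robot lip (array([0.58763731, 0.18470021, 0.13652768]), [array([0.3, 0.2]), array([ 0.3, -0.2])])
a beam lip (array([0.63816624, 0.18891202, 0.13849525]), [array([-0.4, -0.3]), array([-0.5,  0.2])])
```

View pics/xy15.png

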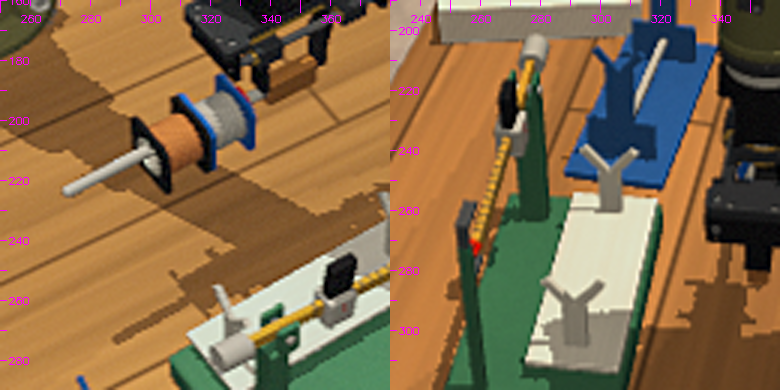

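View pics/w15.png

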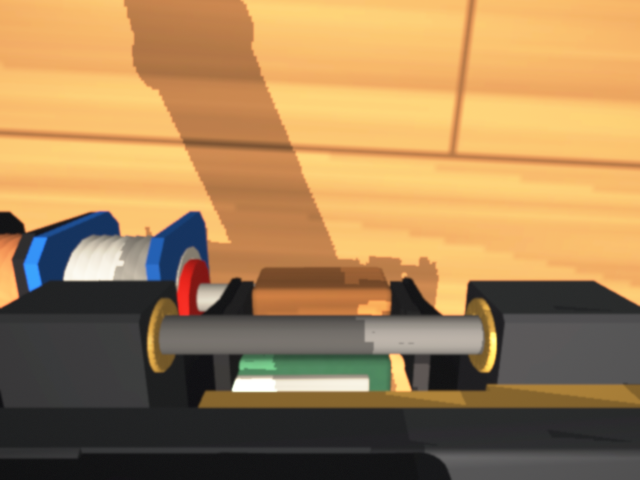

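Request:
drive_tool:
  rows:
    - [[0, 0, -0.05, 0, 140], [0, 0.02, -0.1, 0, 140], [0.02, 0.07, -0.1, 0, 140], [0.05, 0.15, -0.1, 0, 140], [0.1, 0.25, -0.1, 0, 140], [0.14, 0.35, -0.1, 0, 140], [0.17, 0.44, -0.1, 0, 140], [0.18, 0.51, -0.1, 0, 140], [0.183, 0.54, -0.1, 0, 140], [0.183, 0.549, -0.1, 0, 140], [0.183, 0.549, -0.1, 0, 140], [0.183, 0.549, -0.1, 0, 140]]

```text
time: 20.78
position: [0.6107, 0.2268, 0.2351]
tool_rot: [-2.165, -2.276, -0.001]
ft_force: [-0.2, -0.1, -3.7]
grip_width: 0.65
```

```bash
python3 - <<'E'
from h import *
s=ctrl().get_state();print(s["time"],s["position"],s["tool_rot"],s["ft_force"],s["torque"],s["grip_width"])
a=grab("scene","s16");b=grab("side","d16");w=grab("wrist","w16")
crop(a["img"],300,160,430,320,3,"pics/x.png");crop(b["img"],230,170,350,330,3.0,"pics/y.png")
cv2.imwrite("pics/xy16.png",np.hstack([cv2.imread("pics/x.png"),cv2.imread("pics/y.png")]))
E
```

```text
20.775 [0.61074047 0.22683882 0.23507996] [-2.16472380e+00 -2.27638144e+00 -5.21636623e-04] [-0.15730061 -0.05174567 -3.73586801] [0.31813342 0.02012231 0.016151  ] 0.6500258169741128
```

View pics/xy16.png

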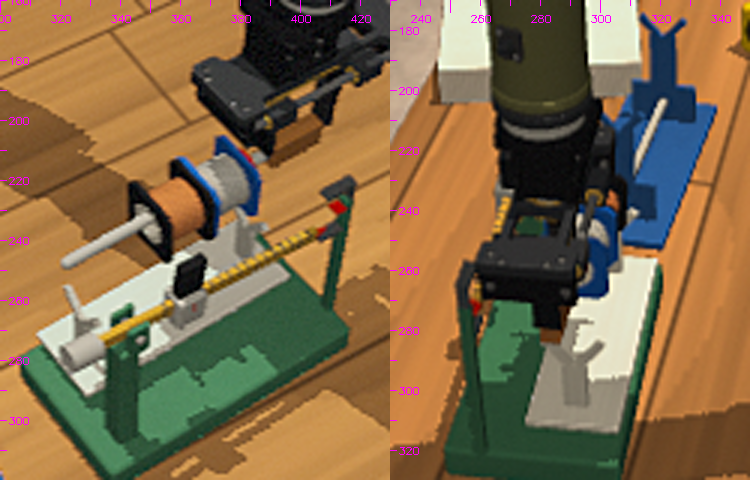

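View pics/w16.png

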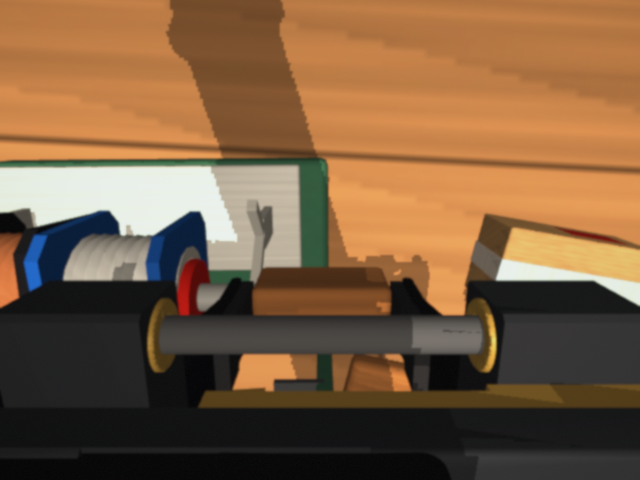

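```bash
python3 - <<'E'
from h import *
s=ctrl().get_state();p=s["position"];M=Rot.from_rotvec(s["tool_rot"]).as_matrix()
for n,f in(("scene","s16"),("side","d16")):
    for c in [(.095,.0375,-.056),(.095,-.0375,-.056),(-.095,.0375,-.056),(-.095,-.0375,-.056)]:
        w=p+M@c; print(n,w.round(3),proj(n,w)[0].round(1))
    w=p+M@np.array([-.251,0,.0205]); print("tip",proj(n,w)[0])
    w=p+M@np.array([-.041,0,.0205]); print("neck",w,proj(n,w)[0])
    print("cradle a,b at axis", proj(n,[[.6129,.1858,.12],[.6228,-.004,.12]]))
E
```

```text
scene [0.644 0.324 0.291] [436.4 180.5]
scene [0.569 0.32  0.291] [418.2 164. ]
scene [0.653 0.134 0.291] [379.4 211.6]
scene [0.578 0.13  0.291] [361.9 193.5]
tip [320.67064628 247.71226036]
neck [0.61295346 0.18590647 0.21462493] [385.00267723 212.5446705 ]
cradle a,b at axis [[382.54828531 234.02651869]
 [327.43570091 265.10646691]]
side [0.644 0.324 0.291] [259.4 272.1]
side [0.569 0.32  0.291] [291.9 274.9]
side [0.653 0.134 0.291] [276.9 223.4]
side [0.578 0.13  0.291] [306.1 225.6]
tip [303.07866334 214.31861829]
neck [0.61295346 0.18590647 0.21462493] [288.80193885 261.44698955]
cradle a,b at axis [[290.61124739 289.14965473]
 [302.9198066  244.9891566 ]]
```

Request:
drive_tool:
  rows:
    - [[0, 0, 0.05, 0, 140], [0, 0, 0.12, 0, 140], [0, 0, 0.19, 0, 140], [0, 0, 0.24, 0, 140], [0, 0, 0.25, 0, 140], [0, 0, 0.25, 0, 140]]

```text
time: 21.68
position: [0.6114, 0.2269, 0.16]
tool_rot: [2.165, 2.276, 0.001]
ft_force: [0.1, -0.2, -2.2]
grip_width: 0.652
```

```bash
python3 - <<'E'
from h import *
s=ctrl().get_state();print(s["time"],s["position"],s["tool_rot"],s["ft_force"],s["torque"],s["grip_width"])
a=grab("scene","s17");b=grab("side","d17");w=grab("wrist","w17")
crop(a["img"],305,200,425,320,3.4,"pics/x.png");crop(b["img"],240,190,350,310,3.4,"pics/y.png")
cv2.imwrite("pics/xy17.png",np.hstack([cv2.imread("pics/x.png"),cv2.imread("pics/y.png")]))
E
```

```text
21.675 [0.61142594 0.22688412 0.15999665] [2.16502055e+00 2.27615685e+00 6.62695597e-04] [ 0.06686707 -0.17022409 -2.16080327] [ 0.41924745  0.01775543 -0.00774644] 0.6518482164394617
```

View pics/xy17.png

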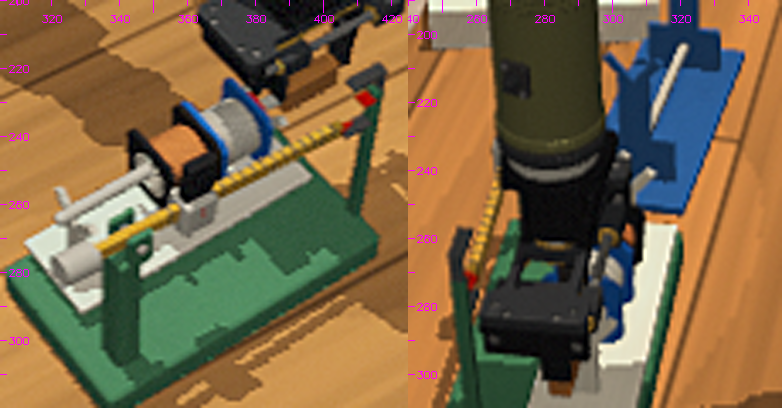

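View pics/w17.png

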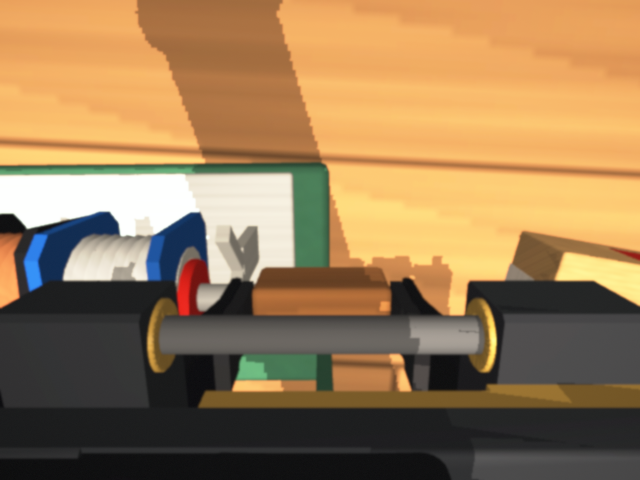

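Request:
drive_tool:
  rows:
    - [[0, 0, 0.02, 0, 140], [0, 0, 0.04, 0, 140], [0, 0, 0.05, 0, 140], [0, 0, 0.05, 0, 140], [0, 0, 0.05, 0, 140]]

```text
time: 22.45
position: [0.6109, 0.2267, 0.1447]
tool_rot: [-2.165, -2.276, 0.001]
ft_force: [-0.9, -0.7, -1.8]
grip_width: 0.658
```

```bash
python3 - <<'E'
from h import *
s=ctrl().get_state();print(s["time"],s["position"],s["ft_force"],s["torque"],s["grip_width"])
a=grab("scene","s18");w=grab("wrist","w18")
crop(a["img"],305,210,425,300,4,"pics/x.png");crop(w["img"],100,180,300,310,2.5,"pics/y.png")
x=cv2.imread("pics/x.png");y=cv2.imread("pics/y.png");h=min(len(x),len(y));
cv2.imwrite("pics/xy18.png",cv2.resize(np.hstack([x[:h],y[:h]]),None,fx=.8,fy=.8))
E
```

```text
22.45 [0.61088262 0.22674785 0.1447304 ] [-0.92529145 -0.69421211 -1.83504817] [ 0.33297495  0.38973405 -0.1132631 ] 0.6577243107531747
```

View pics/xy18.png

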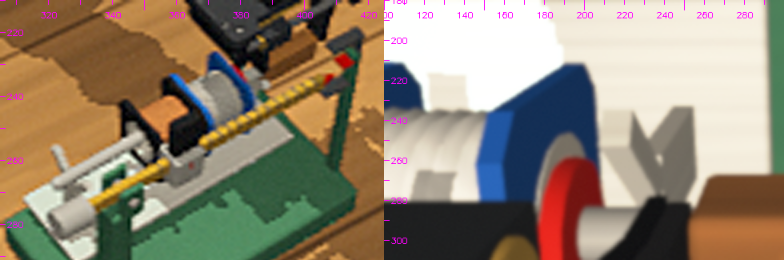

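Request:
drive_tool:
  rows:
    - [[0, -0.007, 0, 0, 140], [0, -0.007, 0, 0, 140], [0, -0.007, 0.006, 0, 140], [0, -0.007, 0.006, 0, 140]]

```text
time: 23.05
position: [0.6092, 0.2267, 0.1428]
tool_rot: [2.165, 2.276, 0.0]
ft_force: [-0.6, 0.2, -2.0]
grip_width: 0.656
```

```bash
python3 - <<'E'
from h import *
s=ctrl().get_state();print(s["time"],s["position"],s["ft_force"],s["torque"],s["grip_width"])
E
```

```text
23.05 [0.60916733 0.22673627 0.14284887] [-0.64179181  0.22098478 -1.98802217] [ 0.30533494  0.18324008 -0.02427054] 0.6561000284448542
```

Request:
drive_tool:
  rows:
    - [[0, -0.005, 0, 0, 140], [0, -0.005, 0.005, 0, 140], [0, -0.005, 0.01, 0, 140], [0, -0.005, 0.01, 0, 140]]

```text
time: 23.55
position: [0.6079, 0.2267, 0.14]
tool_rot: [2.164, 2.276, 0.001]
ft_force: [2.0, 0.5, -2.7]
grip_width: 0.651
```

```bash
python3 - <<'E'
from h import *
s=ctrl().get_state();print(s["time"],s["position"],s["ft_force"],s["torque"],s["grip_width"])
a=grab("scene","s19");w=grab("wrist","w19");b=grab("side","d19")
crop(a["img"],305,210,425,300,4,"pics/x.png");crop(w["img"],100,180,300,310,2.5,"pics/y.png")
x=cv2.imread("pics/x.png");y=cv2.imread("pics/y.png");h=min(len(x),len(y));
cv2.imwrite("pics/xy19.png",cv2.resize(np.hstack([x[:h],y[:h]]),None,fx=.8,fy=.8))
E
```

```text
23.55 [0.60793186 0.22671771 0.13995088] [ 1.95035856  0.54743169 -2.65217833] [ 0.19503672 -0.45409724  0.41144503] 0.65145819596029
```

View pics/xy19.png

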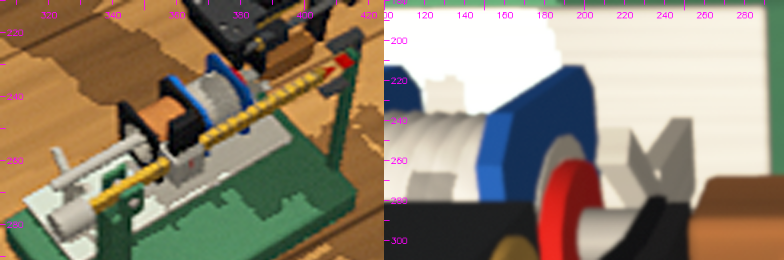

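Request:
drive_tool:
  rows:
    - [[0, 0, 0, -0.003, 140], [0, 0, 0, -0.003, 140], [0, 0, 0.006, -0.003, 140], [0, 0, 0.006, -0.003, 140]]

```text
time: 24.2
position: [0.6075, 0.2266, 0.138]
tool_rot: [-2.155, -2.286, 0.0]
ft_force: [0.1, 1.6, -2.2]
grip_width: 0.655
```

```bash
python3 - <<'E'
from h import *
s=ctrl().get_state();print(s["time"],s["position"],s["ft_force"],s["torque"],s["grip_width"])
a=grab("scene","s20");b=grab("side","d20")
crop(a["img"],305,210,425,310,4,"pics/x.png");crop(b["img"],240,210,330,310,4,"pics/y.png")
cv2.imwrite("pics/xy20.png",cv2.resize(np.hstack([cv2.imread("pics/x.png"),cv2.imread("pics/y.png")]),None,fx=.9,fy=.9))
E
```

```text
24.2 [0.60753753 0.22662364 0.13796799] [ 0.13648544  1.56902795 -2.23717367] [ 0.37874376 -0.2314104   0.07977155] 0.6545516999247061
```

View pics/xy20.png

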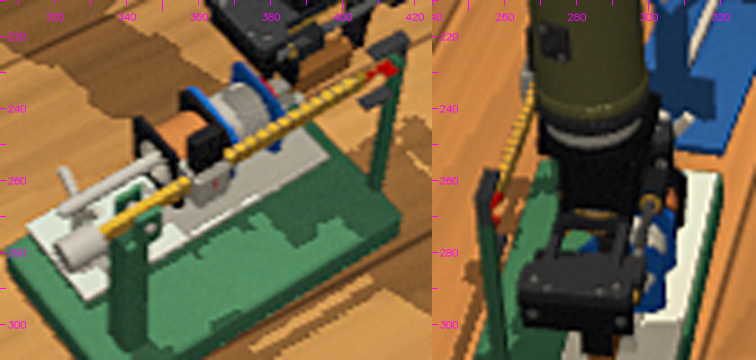

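Request:
drive_tool:
  rows:
    - [[0, 0, 0.006, 0, 140], [0, 0, 0.012, 0, 140], [0, 0, 0.016, 0, 140], [0, 0, 0.016, 0, 140]]

```text
time: 24.8
position: [0.6076, 0.2267, 0.1333]
tool_rot: [-2.154, -2.286, -0.0]
ft_force: [0.9, 0.7, -2.0]
grip_width: 0.655
```

```bash
python3 - <<'E'
from h import *
s=ctrl().get_state();print(s["time"],s["position"],s["ft_force"],s["torque"],s["grip_width"])
a=grab("scene","s21");w=grab("wrist","w21")
crop(a["img"],305,210,425,310,4,"pics/x.png");crop(w["img"],100,180,300,310,2.5,"pics/y.png")
x=cv2.imread("pics/x.png");y=cv2.imread("pics/y.png");h=min(len(x),len(y));
cv2.imwrite("pics/xy21.png",cv2.resize(np.hstack([x[:h],y[:h]]),None,fx=.8,fy=.8))
E
```

```text
24.8 [0.60760475 0.2266789  0.13328986] [ 0.94341103  0.68637356 -2.04523654] [ 0.37349828 -0.17029457 -0.02765877] 0.654867755358904
```

View pics/xy21.png

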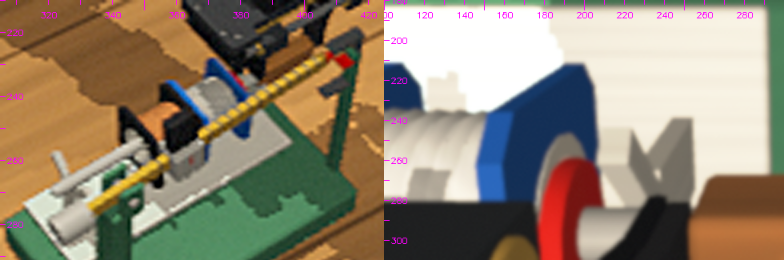

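Request:
drive_tool:
  rows:
    - [[0, 0, 0.005, 0, 140], [0, 0, 0.008, 0, 140], [0, 0, 0.008, 0, 140]]

```text
time: 25.28
position: [0.608, 0.2267, 0.1324]
tool_rot: [2.154, 2.286, 0.002]
ft_force: [-1.1, -0.1, 5.7]
grip_width: 0.649
```

```bash
python3 - <<'E'
from h import *
s=ctrl().get_state();print(s["time"],s["position"],s["ft_force"],s["torque"],s["grip_width"])
E
```

```text
25.275 [0.60804456 0.22673321 0.13244981] [-1.07532149 -0.13867338  5.6972482 ] [-0.19615221  0.33243052 -0.17247289] 0.6491028904120079
```

Request:
drive_tool:
  rows:
    - [[0, 0, -0.003, 0, 140], [0, 0, -0.003, 0, 60], [0, 0, -0.003, 0, 60], [0, 0, -0.003, 0, 60], [0, 0, -0.003, 0, 60]]
  grip_force: 20

```text
time: 25.9
position: [0.6076, 0.2271, 0.132]
tool_rot: [-2.154, -2.287, -0.001]
ft_force: [-0.1, 1.0, 2.0]
grip_width: 0.763
```

```bash
python3 - <<'E'
from h import *
s=ctrl().get_state();print(s["time"],s["position"],s["ft_force"],s["torque"],s["grip_width"])
a=grab("scene","s22");w=grab("wrist","w22");b=grab("side","d22")
crop(a["img"],305,210,425,310,4,"pics/x.png");crop(w["img"],170,180,450,310,2.0,"pics/y.png")
x=cv2.imread("pics/x.png");y=cv2.imread("pics/y.png");h=min(len(x),len(y));
cv2.imwrite("pics/xy22.png",cv2.resize(np.hstack([x[:h],y[:h]]),None,fx=.75,fy=.75))
E
```

```text
25.9 [0.60763705 0.2270625  0.13202564] [-0.14321811  0.98597375  2.02778771] [0.34982019 0.00893725 0.03272025] 0.7628519120444442
```

View pics/xy22.png

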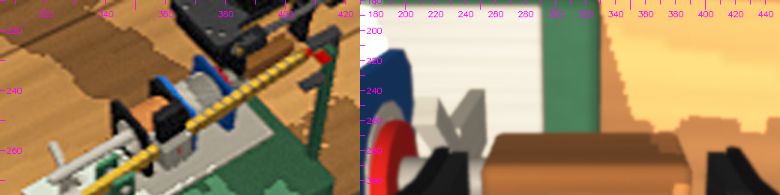

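Request:
drive_tool:
  rows:
    - [[0, 0, -0.01, 0, 60], [0, 0, -0.03, 0, 60], [0, 0, -0.07, 0, 60], [0, 0, -0.13, 0, 60], [0, 0, -0.23, 0, 60], [0, 0, -0.36, 0, 60], [0, 0, -0.5, 0, 60], [0, 0, -0.6, 0, 60], [0, 0, -0.6, 0, 60]]

```text
time: 27.18
position: [0.609, 0.2268, 0.3166]
tool_rot: [2.153, 2.284, 0.011]
ft_force: [1.1, -0.3, -0.4]
grip_width: 0.761
```

```bash
python3 - <<'E'
from h import *
s=ctrl().get_state();print(s["time"],s["position"],s["ft_force"],s["torque"],s["grip_width"])
a=grab("scene","s23");w=grab("wrist","w23");b=grab("side","d23")
crop(a["img"],305,205,430,325,3.2,"pics/x.png");crop(b["img"],235,200,345,320,3.2,"pics/y.png")
cv2.imwrite("pics/xy23.png",np.hstack([cv2.imread("pics/x.png"),cv2.imread("pics/y.png")]))
E
```

```text
27.175 [0.60902266 0.22684422 0.3165684 ] [ 1.14400102 -0.28949777 -0.35058794] [ 0.00550301 -0.04270013  0.04379599] 0.7610222202339496
```

View pics/xy23.png

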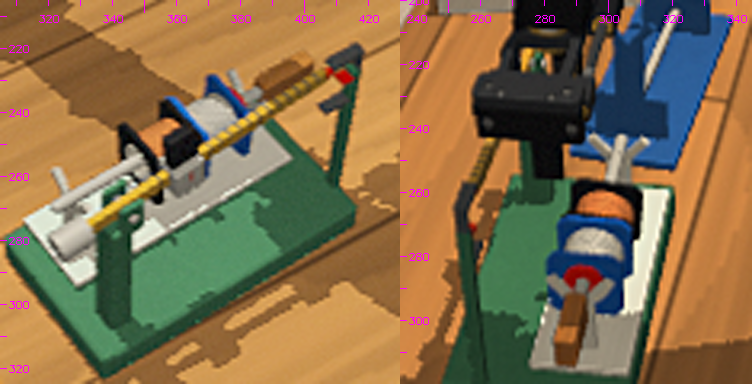

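View pics/w23.png

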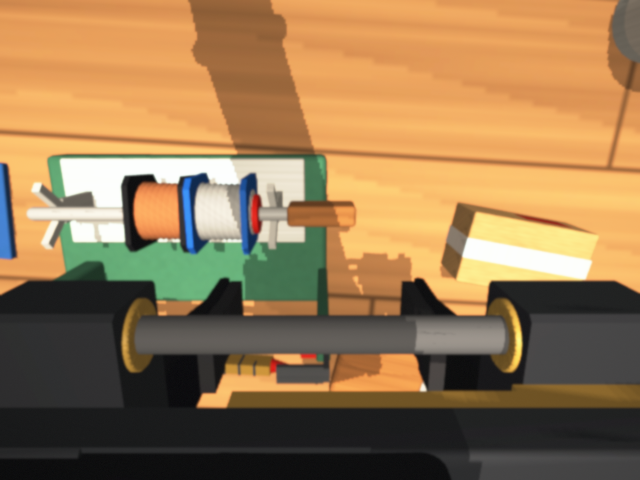

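```bash
python3 - <<'E'
from h import *
print("tabtop0",tri(("scene",(363.3,245.8)),("side",(269.8,216.9))))
print("block0",tri(("scene",(362.7,262.5)),("side",(270.4,235.6))))
a=cv2.imread("pics/s23.png");crop(a,330,210,425,300,8,"pics/c23.png")
E
```

```text
tabtop0 (array([0.69718218, 0.0564392 , 0.25152907]), [array([-0.5, -0.3]), array([-0.5,  0.2])])
block0 (array([0.70141089, 0.05434429, 0.18593357]), [array([-0.7, -0.4]), array([-0.7,  0.3])])
```

View pics/c23.png

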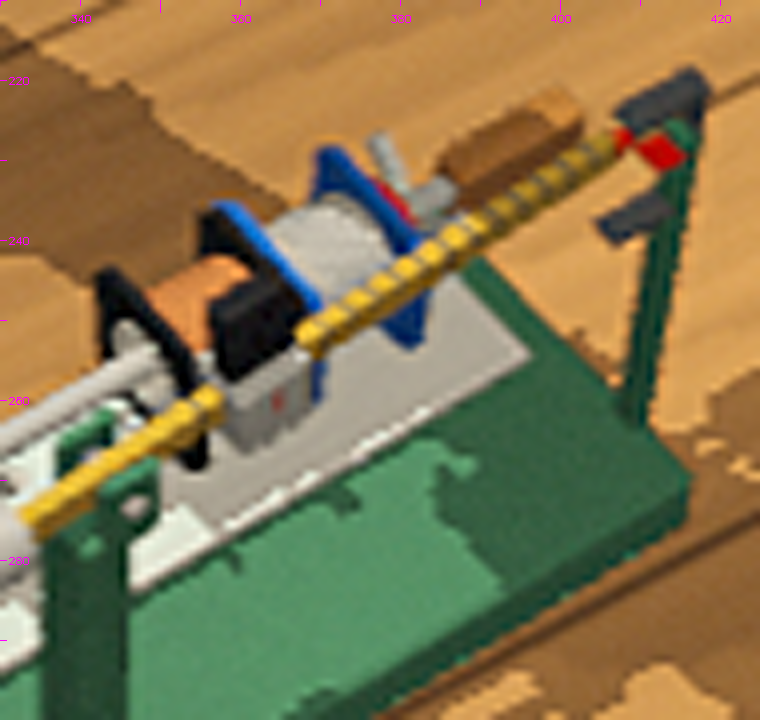

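Request:
drive_tool:
  rows:
    - [[-0.1, 0.05, 0, 0, 138], [-0.3, 0.15, 0, 0, 138], [-0.5, 0.25, 0, 0, 138], [-0.587, 0.262, 0, 0, 138], [-0.587, 0.262, 0, 0, 138], [-0.587, 0.262, 0, 0, 138], [-0.587, 0.262, 0, 0, 138]]

```text
time: 28.2
position: [0.6961, 0.0578, 0.3114]
tool_rot: [-2.15, -2.289, -0.0]
ft_force: [0.2, 0.2, 0.3]
grip_width: 0.46
```

```bash
python3 - <<'E'
from h import *
s=ctrl().get_state();print(s["time"],s["position"],s["tool_rot"],s["ft_force"],s["grip_width"])
a=grab("scene","s24");w=grab("wrist","w24");b=grab("side","d24")
crop(a["img"],325,180,435,300,3.2,"pics/x.png");crop(b["img"],235,160,345,280,3.2,"pics/y.png")
cv2.imwrite("pics/xy24.png",np.hstack([cv2.imread("pics/x.png"),cv2.imread("pics/y.png")]))
E
```

```text
28.2 [0.69607895 0.05778621 0.31138456] [-2.15013406e+00 -2.28862993e+00 -2.22381247e-04] [0.15866674 0.22441746 0.29520917] 0.4598165232260694
```

View pics/xy24.png

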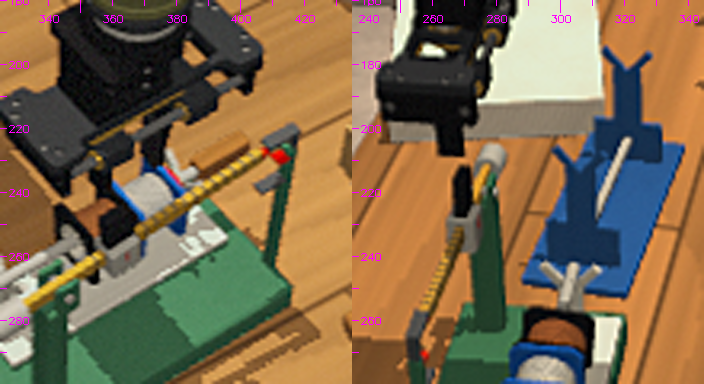

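View pics/w24.png

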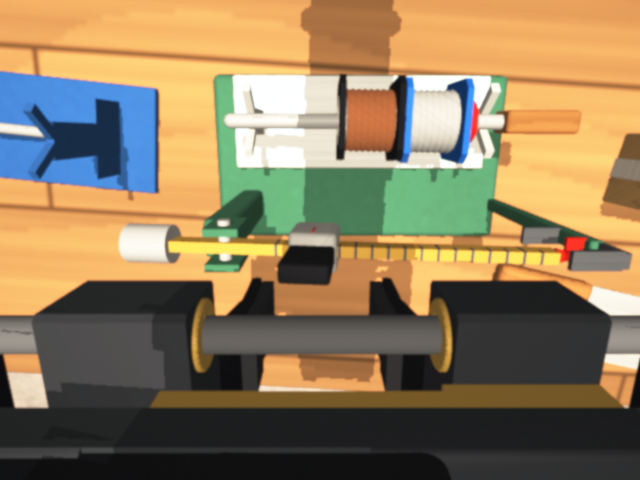

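```bash
python3 - <<'E'
from h import *
w=cv2.imread("pics/w24.png");crop(w,250,210,400,300,5,"pics/c24.png")
for z in (.25,.255,.26): print(z,onz("wrist",(304,272.5),z),onz("wrist",(280,272.5),z),onz("wrist",(329,272.5),z))
s=ctrl().get_state();print(s["position"])
E
```

```text
0.25 [0.70102253 0.0480965  0.25      ] [0.7018244  0.03522303 0.25      ] [0.7001872 0.061507  0.25     ]
0.255 [0.69925195 0.04820629 0.255     ] [0.70003475 0.03563911 0.255     ] [0.6984365  0.06129772 0.255     ]
0.26 [0.69748138 0.04831608 0.26      ] [0.6982451 0.0360552 0.26     ] [0.6966858  0.06108844 0.26      ]
[0.69631502 0.05699929 0.31188408]
```

View pics/c24.png

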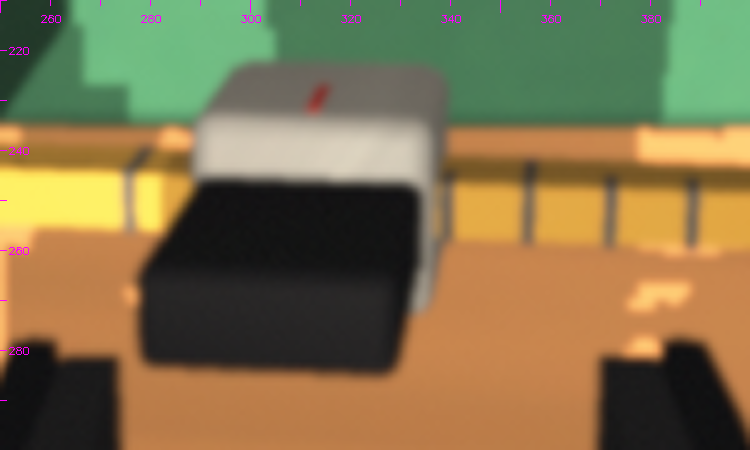

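Request:
drive_tool:
  rows:
    - [[-0.03, 0.006, 0, 0, 138], [-0.03, 0.006, 0.08, 0, 138], [-0.03, 0.006, 0.16, 0, 138], [-0.03, 0.006, 0.22, 0, 138], [-0.03, 0.006, 0.225, 0, 138], [-0.03, 0.006, 0.225, 0, 138]]

```text
time: 29.1
position: [0.6993, 0.0465, 0.2452]
tool_rot: [2.154, 2.286, 0.001]
ft_force: [0.4, -0.5, -0.2]
grip_width: 0.46
```

```bash
python3 - <<'E'
from h import *
s=ctrl().get_state();print(s["time"],s["position"],s["tool_rot"],s["ft_force"],s["grip_width"])
a=grab("scene","s25");w=grab("wrist","w25");b=grab("side","d25")
crop(a["img"],325,180,435,300,3.2,"pics/x.png");crop(w["img"],210,200,420,320,2,"pics/y.png")
x=cv2.imread("pics/x.png");y=cv2.imread("pics/y.png");y=cv2.copyMakeBorder(y,0,len(x)-len(y),0,0,0)
cv2.imwrite("pics/xy25.png",np.hstack([x,y]))
E
```

```text
29.1 [0.69927479 0.04653171 0.24517296] [2.15389314e+00 2.28591283e+00 1.27981717e-03] [ 0.42879004 -0.45086016 -0.21361562] 0.46031542214450577
```

View pics/xy25.png

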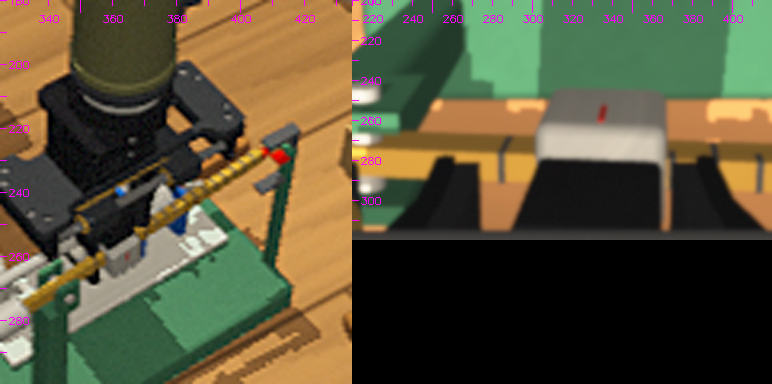

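Request:
drive_tool:
  rows:
    - [[0, 0, 0, 0, 158], [0.02, 0, 0, 0, 158], [0.05, 0, 0, 0, 158], [0.08, 0, 0, 0, 158], [0.1, 0, 0, 0, 158], [0.1, 0, 0, 0, 158]]

```text
time: 30.0
position: [0.6969, 0.0781, 0.2442]
tool_rot: [-2.152, -2.288, -0.001]
ft_force: [0.1, -0.7, 0.4]
grip_width: 0.378
```

```bash
cat > look.py <<'E'
from h import *
import sys
t=sys.argv[1]
s=ctrl().get_state();print(s["time"],s["position"],s["tool_rot"],s["ft_force"],s["grip_width"])
a=grab("scene","s"+t);b=grab("side","d"+t)
crop(a["img"],325,200,430,300,4,"pics/x.png");crop(b["img"],235,190,310,290,4,"pics/y.png")
cv2.imwrite(f"pics/xy{t}.png",np.hstack([cv2.imread("pics/x.png"),cv2.imread("pics/y.png")]))
E
python3 look.py 26
```

```text
30.0 [0.69690752 0.07814536 0.2442055 ] [-2.15177938e+00 -2.28768798e+00 -6.77181807e-04] [ 0.077667   -0.74048853  0.43027918] 0.37819410272589427
```

View pics/xy26.png

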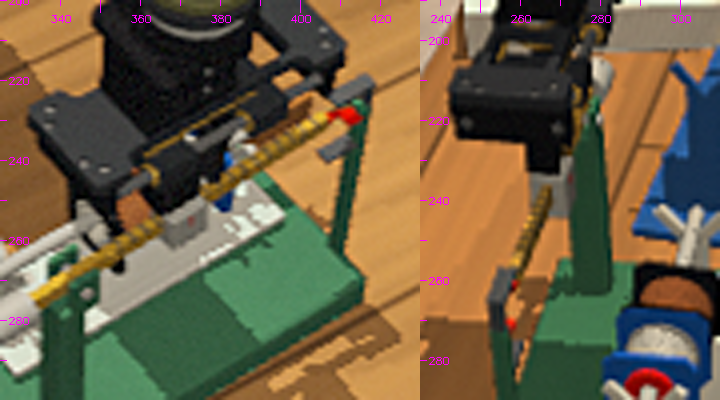

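Request:
drive_tool:
  rows:
    - [[0.007, 0, 0, 0, 158], [0.013, 0, 0, 0, 158], [0.013, 0, 0, 0, 158], [0.005, 0, 0, 0, 150], [0.005, 0, 0, 0, 150], [0.005, 0, 0, 0, 150], [0.005, 0, 0, 0, 150], [0.005, 0, 0, 0, 150], [0.005, 0, 0, 0, 150], [0.005, 0, 0, 0, 150], [0.005, 0, 0, 0, 150], [0.005, 0, 0, 0, 150], [0.005, 0, 0, 0, 150], [0.005, 0, 0, 0, 150]]

```text
time: 31.85
position: [0.697, 0.0781, 0.2444]
tool_rot: [2.154, 2.287, 0.0]
ft_force: [0.3, -0.7, -0.4]
grip_width: 0.413
```

```bash
python3 look.py 27; python3 - <<'E'
from h import *
a=cv2.imread("pics/s27.png");b=cv2.imread("pics/d27.png")
crop(a,385,210,430,250,9,"pics/x.png");crop(b,240,255,280,295,9,"pics/y.png")
cv2.imwrite("pics/p27.png",np.hstack([cv2.imread("pics/x.png"),cv2.imread("pics/y.png")]))
E
```

```text
31.85 [0.69701134 0.07809265 0.24438272] [2.15436372e+00 2.28654660e+00 1.15792635e-04] [ 0.30224241 -0.67847495 -0.44139032] 0.4131060235723442
```

View pics/xy27.png

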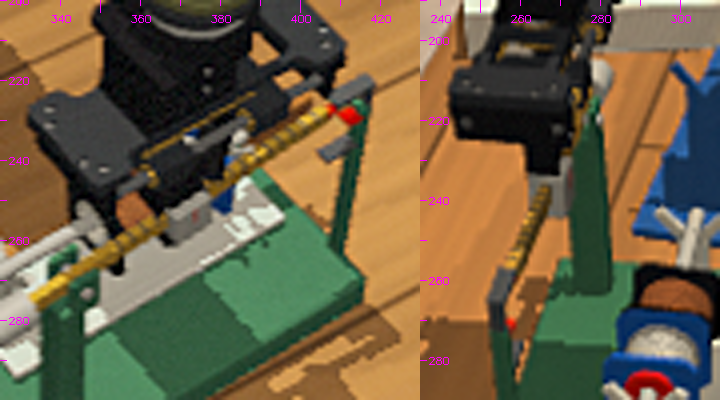

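View pics/p27.png

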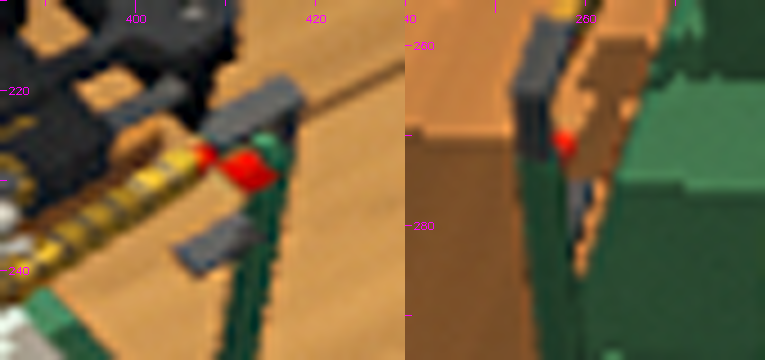

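```bash
python3 - <<'E'
from h import *
for z,y in((.178,.2045),(.2,.2055),(.222,.2045)): print(z,proj("scene",[.691,y,z]),proj("side",[.691,y,z]))
E
```

```text
0.178 [[406.18567997 237.2999859 ]] [[258.21662527 273.55199451]]
0.2 [[407.33685813 232.11213235]] [[257.39771073 267.24395071]]
0.222 [[407.90187959 227.11246427]] [[256.78944319 260.31402321]]
```

Request:
drive_tool:
  rows:
    - [[0, 0, 0, 0, 158], [0.01, 0, 0, 0, 158], [0.022, 0, 0, 0, 158], [0.035, 0, 0, 0, 158], [0.035, 0, 0, 0, 158], [0.027, 0, 0, 0, 150], [0.027, 0, 0, 0, 150], [0.027, 0, 0, 0, 150], [0.027, 0, 0, 0, 150], [0.027, 0, 0, 0, 150], [0.027, 0, 0, 0, 150], [0.027, 0, 0, 0, 150], [0.027, 0, 0, 0, 150], [0.027, 0, 0, 0, 150], [0.027, 0, 0, 0, 150], [0.027, 0, 0, 0, 150]]

```text
time: 33.95
position: [0.6965, 0.0862, 0.2444]
tool_rot: [-2.154, -2.287, -0.0]
ft_force: [0.9, -0.4, -0.2]
grip_width: 0.411
```

```bash
cat > pt.py <<'E'
from h import *
import sys
t=sys.argv[1]
s=ctrl().get_state();print(s["time"],s["position"],s["ft_force"],s["grip_width"])
a=grab("scene","s"+t)["img"];b=grab("side","d"+t)["img"]
crop(a,385,210,430,250,9,"pics/x.png");crop(b,240,255,280,295,9,"pics/y.png")
cv2.imwrite(f"pics/p{t}.png",np.hstack([cv2.imread("pics/x.png"),cv2.imread("pics/y.png")]))
E
python3 pt.py 28
```

```text
33.95 [0.69652463 0.0862233  0.24437721] [ 0.90861096 -0.41193184 -0.23355278] 0.41144573634183623
```

View pics/p28.png

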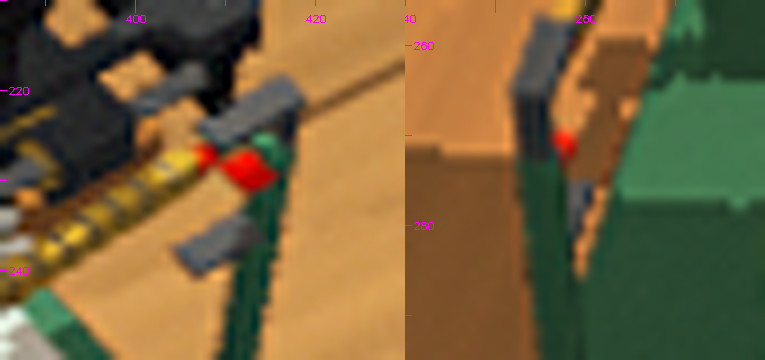

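Request:
drive_tool:
  rows:
    - [[0, 0, 0, 0, 158], [0.015, 0, 0, 0, 158], [0.03, 0, 0, 0, 158], [0.045, 0, 0, 0, 158], [0.058, 0, 0, 0, 158], [0.058, 0, 0, 0, 158], [0.05, 0, 0, 0, 150], [0.05, 0, 0, 0, 150], [0.05, 0, 0, 0, 150], [0.05, 0, 0, 0, 150], [0.05, 0, 0, 0, 150], [0.05, 0, 0, 0, 150], [0.05, 0, 0, 0, 150], [0.05, 0, 0, 0, 150], [0.05, 0, 0, 0, 150], [0.05, 0, 0, 0, 150], [0.05, 0, 0, 0, 150]]

```text
time: 36.17
position: [0.6957, 0.1012, 0.2444]
tool_rot: [2.154, 2.287, 0.0]
ft_force: [0.6, -0.7, 0.3]
grip_width: 0.411
```

```bash
python3 pt.py 29; python3 look.py 29b
```

```text
36.175 [0.69565378 0.10115672 0.24439867] [ 0.57115908 -0.67364724  0.33670239] 0.410524289946047
36.275 [0.69562033 0.10112975 0.24437711] [-2.15441820e+00 -2.28646252e+00 -8.42913538e-05] [ 0.438145   -0.07908823  0.67947166] 0.4114186731101638
```

View pics/p29.png

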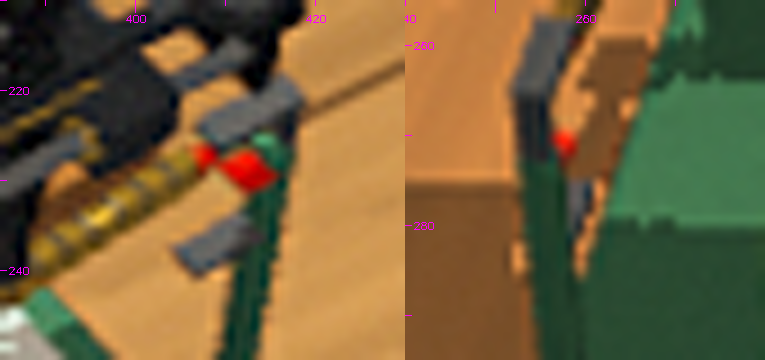

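View pics/xy29b.png

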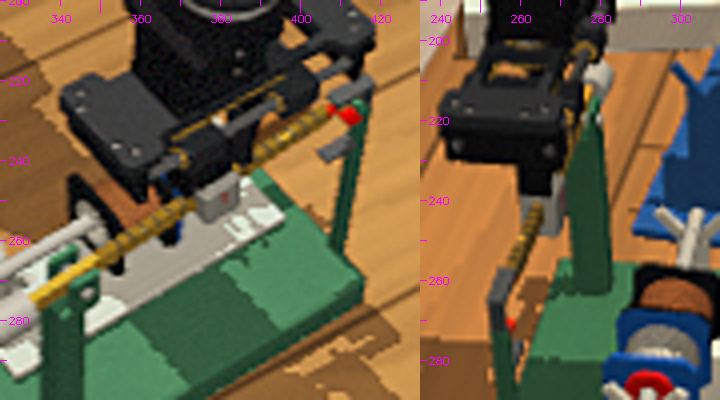

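Request:
drive_tool:
  rows:
    - [[0, 0, 0, 0, 158], [0.015, 0, 0, 0, 158], [0.03, 0, 0, 0, 158], [0.045, 0, 0, 0, 158], [0.058, 0, 0, 0, 158], [0.058, 0, 0, 0, 158], [0.05, 0, 0, 0, 150], [0.05, 0, 0, 0, 150], [0.05, 0, 0, 0, 150], [0.05, 0, 0, 0, 150], [0.05, 0, 0, 0, 150], [0.05, 0, 0, 0, 150], [0.05, 0, 0, 0, 150], [0.05, 0, 0, 0, 150], [0.05, 0, 0, 0, 150], [0.05, 0, 0, 0, 150], [0.05, 0, 0, 0, 150]]

```text
time: 38.5
position: [0.6948, 0.1162, 0.2444]
tool_rot: [-2.154, -2.287, -0.0]
ft_force: [-0.3, 0.6, 0.7]
grip_width: 0.415
```

```bash
python3 pt.py 30
```

```text
38.5 [0.69475132 0.11620314 0.24437577] [-0.30353879  0.5654146   0.68339555] 0.41546984492199185
```

View pics/p30.png

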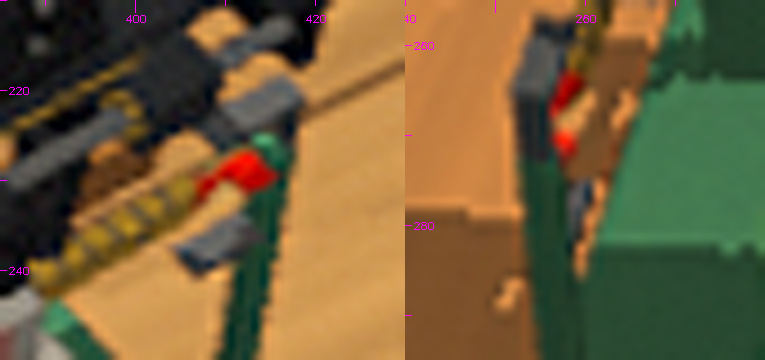

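Request:
drive_tool:
  rows:
    - [[0, 0, 0, 0, 158], [0.01, 0, 0, 0, 158], [0.019, 0, 0, 0, 158], [0.019, 0, 0, 0, 158], [0.009, 0, 0, 0, 148], [0.009, 0, 0, 0, 148], [0.009, 0, 0, 0, 148], [0.009, 0, 0, 0, 148], [0.009, 0, 0, 0, 148], [0.009, 0, 0, 0, 148], [0.009, 0, 0, 0, 148], [0.009, 0, 0, 0, 148], [0.009, 0, 0, 0, 148], [0.009, 0, 0, 0, 148], [0.009, 0, 0, 0, 148], [0.009, 0, 0, 0, 148]]

```text
time: 40.6
position: [0.6946, 0.1188, 0.2444]
tool_rot: [-2.154, -2.287, -0.0]
ft_force: [-0.6, 0.2, -0.2]
grip_width: 0.421
```

```bash
python3 pt.py 31
```

```text
40.6 [0.69457759 0.11882678 0.24438377] [-0.5850854   0.1707658  -0.15935504] 0.42133562914572503
```

View pics/p31.png

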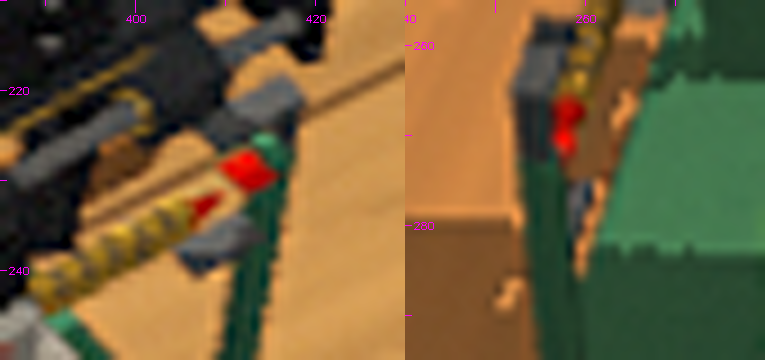

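```bash
python3 - <<'E'
from h import *
print("idx",tri(("scene",(412.4,228.9)),("side",(257.8,270.7))))
print("ptr",tri(("scene",(408,232.8)),("side",(258.2,267.4))))
p0=np.array([.69,.21,.2])
for d in np.eye(3)*.001: print(proj("scene",p0+d)-proj("scene",p0),proj("side",p0+d)-proj("side",p0))
# red masks
for n in ("29","30","31"):
  for c,b in (("s",(395,215,425,245)),("d",(245,255,275,285))):
    im=cv2.imread(f"pics/{c}{n}.png").astype(int)
    x0,y0,x1,y1=b; r=im[y0:y1,x0:x1]; m=((r[...,2]>110)&(r[...,1]<60)&(r[...,0]<60)).astype(np.uint8)
    k,l,st,ce=cv2.connectedComponentsWithStats(m)
    print(n,c,[(ce[i]+[x0,y0],st[i][:5]+[x0,y0,0,0,0]) for i in range(1,k)])
E
```

```text
idx (array([0.68754963, 0.22177123, 0.20140921]), [array([-0.9, -0.5]), array([-1. ,  0.4])])
ptr (array([0.69098106, 0.20563124, 0.19855432]), [array([-0.7, -0.4]), array([-0.8,  0.3])])
[[0.22203468 0.24934383]] [[-0.37961374 -0.04560124]]
[[ 0.30244343 -0.15368459]] [[-0.11230949  0.25212663]]
[[ 0.03973486 -0.23186809]] [[-0.03264625 -0.3013053 ]]
29 s [(array([410.88461538, 228.19230769]), array([407, 226,   9,   5,  26]))]
29 d [(array([257.33333333, 270.66666667]), array([256, 270,   3,   3,   6]))]
30 s [(array([411.25      , 229.08333333]), array([406, 227,  10,   6,  24]))]
30 d [(array([257.3, 264.6]), array([256, 263,   4,   5,  10])), (array([257.33333333, 270.66666667]), array([256, 270,   3,   3,   6]))]
31 s [(array([412.26315789, 228.73684211]), array([410, 227,   6,   5,  19])), (array([407.  , 232.75]), array([406, 232,   3,   3,   4]))]
31 d [(array([257.58823529, 268.76470588]), array([256, 266,   4,   7,  17]))]
```

```bash
python3 - <<'E'
from h import *
L=[]
for n in ("1","29","31"):
    a=cv2.imread(f"pics/s{n}.png");b=cv2.imread(f"pics/d{n}.png")
    crop(a,398,218,420,242,12,"pics/x.png");crop(b,250,255,265,279,12,"pics/y.png")
    L.append(np.hstack([cv2.imread("pics/x.png"),cv2.imread("pics/y.png")]))
o=np.hstack(L);print(o.shape);cv2.imwrite("pics/cmp31.png",cv2.resize(o,None,fx=.6,fy=.6,interpolation=cv2.INTER_AREA))
E
```

```text
(288, 1332, 3)
```

View pics/cmp31.png

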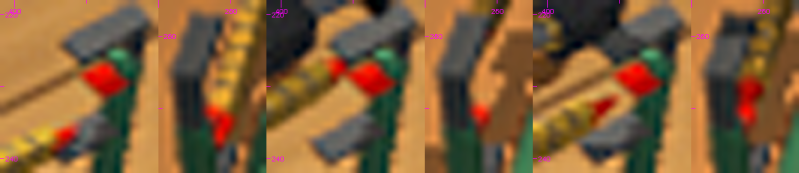

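Request:
drive_tool:
  rows:
    - [[-0.0015, 0, 0, 0, 148], [-0.0015, 0, 0, 0, 165], [-0.0015, 0, 0, 0, 185], [-0.0015, 0, 0, 0, 185], [-0.0015, 0, 0, 0, 185], [-0.0015, 0, 0, 0, 185], [-0.0015, 0, 0, 0, 135], [-0.0015, 0, 0, 0, 135], [-0.0015, 0, 0, 0, 135]]
  grip_force: 5

```text
time: 41.82
position: [0.6946, 0.1178, 0.2442]
tool_rot: [2.155, 2.286, -0.001]
ft_force: [0.4, 0.1, -1.1]
grip_width: 0.464
```

Request:
drive_tool:
  rows:
    - [[0, 0, -0.05, 0, 135], [0, 0, -0.12, 0, 135], [0, 0, -0.2, 0, 135], [0, 0, -0.25, 0, 135], [0.1, -0.1, -0.25, 0, 135], [0.2, -0.2, -0.25, 0, 135], [0.25, -0.25, -0.25, 0, 135], [0.25, -0.25, -0.25, 0, 135], [0.25, -0.25, -0.25, 0, 135], [0.25, -0.25, -0.25, 0, 135], [0.25, -0.25, -0.25, 0, 135], [0.25, -0.25, -0.25, 0, 135], [0.25, -0.25, -0.25, 0, 135]]

```text
time: 43.45
position: [0.6154, 0.1886, 0.3193]
tool_rot: [2.155, 2.286, -0.0]
ft_force: [-0.7, 0.2, 0.3]
grip_width: 0.47
```

```bash
python3 pt.py 32; python3 - <<'E'
from h import *
w=grab("wrist","w32");np.savez("cal_w32.npz",**{k:v for k,v in zip("KRt",cal("wrist"))})
L=[]
for n in ("1","29","32"):
    a=cv2.imread(f"pics/s{n}.png");b=cv2.imread(f"pics/d{n}.png")
    crop(a,398,218,420,242,12,"pics/x.png");crop(b,250,255,265,279,12,"pics/y.png")
    L.append(np.hstack([cv2.imread("pics/x.png"),cv2.imread("pics/y.png")]))
o=np.hstack(L);cv2.imwrite("pics/cmp32.png",cv2.resize(o,None,fx=.6,fy=.6,interpolation=cv2.INTER_AREA))
E
```

```text
43.45 [0.61538861 0.1886431  0.31929743] [-0.69148909  0.17707799  0.28504467] 0.4703353969152366
```

View pics/cmp32.png

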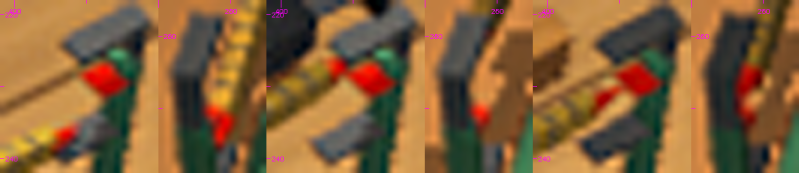

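View pics/w32.png

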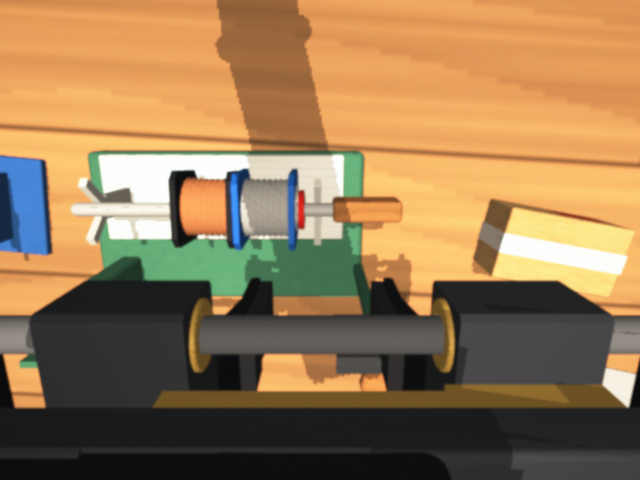

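Request:
drive_tool:
  rows:
    - [[0.02, 0.1, 0, 0, 135], [0.02, 0.25, 0, 0, 135], [0.02, 0.285, 0.1, 0, 135], [0.02, 0.285, 0.11, 0, 135], [0.02, 0.285, 0.11, 0, 135], [0.02, 0.285, 0.11, 0, 135]]

```text
time: 44.35
position: [0.7002, 0.2001, 0.2885]
tool_rot: [2.153, 2.286, 0.004]
ft_force: [-0.1, -0.7, -0.5]
grip_width: 0.469
```

```bash
python3 - <<'E'
from h import *
s=ctrl().get_state();print(s["time"],s["position"],s["ft_force"])
w=grab("wrist","w33a");np.savez("cal_w33a.npz",**{k:v for k,v in zip("KRt",cal("wrist"))})
E
```

```text
44.35 [0.70020677 0.20011161 0.28852902] [-0.11510773 -0.73615883 -0.53523834]
```

Request:
drive_tool:
  rows:
    - [[0, 0.1, 0, 0, 135], [0, 0.2, 0, 0, 135], [0, 0.25, 0, 0, 135], [0, 0.25, 0, 0, 135], [0, 0.25, 0, 0, 135], [0, 0.25, 0, 0, 135]]

```text
time: 45.15
position: [0.7746, 0.2046, 0.2874]
tool_rot: [2.154, 2.287, 0.002]
ft_force: [0.3, -0.5, -0.0]
grip_width: 0.469
```

```bash
python3 - <<'E'
from h import *
s=ctrl().get_state();print(s["time"],s["position"],s["ft_force"])
w=grab("wrist","w33b");np.savez("cal_w33b.npz",**{k:v for k,v in zip("KRt",cal("wrist"))})
a=cv2.imread("pics/w33a.png");b=w["img"]
cv2.imwrite("pics/w33.png",np.vstack([a[150:300,120:520],b[0:200,120:520]]))
E
```

```text
45.15 [0.77459597 0.20461598 0.28742798] [ 0.3414946  -0.48155629 -0.02912762]
```

View pics/w33.png

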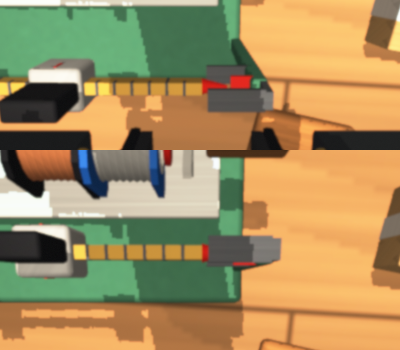

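Request:
drive_tool:
  rows:
    - [[-0.1, -0.1, 0, 0, 135], [-0.22, -0.25, 0, 0, 135], [-0.22, -0.25, 0, 0, 135], [-0.22, -0.25, 0, 0, 135], [-0.22, -0.25, 0, 0, 135]]

```text
time: 45.82
position: [0.705, 0.1358, 0.287]
tool_rot: [2.152, 2.289, 0.003]
ft_force: [0.9, 0.0, 0.2]
grip_width: 0.47
```

```bash
python3 - <<'E'
from h import *
s=ctrl().get_state();print(s["time"],s["position"],s["ft_force"])
w=grab("wrist","w34a");np.savez("cal_w34a.npz",**{k:v for k,v in zip("KRt",cal("wrist"))})
E
```

```text
45.825 [0.70498341 0.13582883 0.28697364] [0.91570216 0.03056384 0.17549388]
```

Request:
drive_tool:
  rows:
    - [[0.1, 0, 0, 0, 135], [0.3, 0, 0, 0, 135], [0.45, 0, 0, 0, 135], [0.45, 0, 0, 0, 135], [0.45, 0, 0, 0, 135], [0.45, 0, 0, 0, 135]]

```text
time: 46.62
position: [0.697, 0.2669, 0.2865]
tool_rot: [2.156, 2.283, -0.0]
ft_force: [-0.3, -0.4, 0.2]
grip_width: 0.474
```

```bash
python3 - <<'E'
from h import *
s=ctrl().get_state();print(s["time"],s["position"],s["ft_force"])
w=grab("wrist","w34b");np.savez("cal_w34b.npz",**{k:v for k,v in zip("KRt",cal("wrist"))})
P=[proj_ for proj_ in []]
def pj(f,X):
    z=np.load(f);c=z["R"]@X+z["t"];p=z["K"]@c;return p[:2]/p[2]
for i,t in enumerate("ab"):
    u=pj(f"cal_w34{t}.npz",np.array([.689,.213,.2]));print(t,u)
    im=cv2.imread(f"pics/w34{t}.png");x,y=int(u[0]),int(u[1]);crop(im,max(0,x-45),max(0,y-30),min(640,x+45),y+35,8.5,f"pics/w34{t}c.png")
E
```

```text
46.625 [0.69700204 0.26689124 0.28649101] [-0.28226417 -0.40619956  0.19879662]
a [455.067905   232.85878369]
b [231.43959534 233.40392278]
```

View pics/w34ac.png

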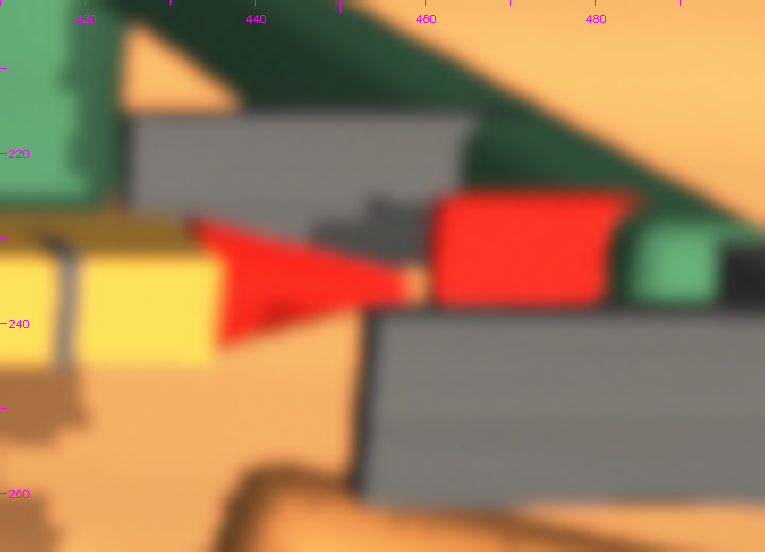

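View pics/w34bc.png

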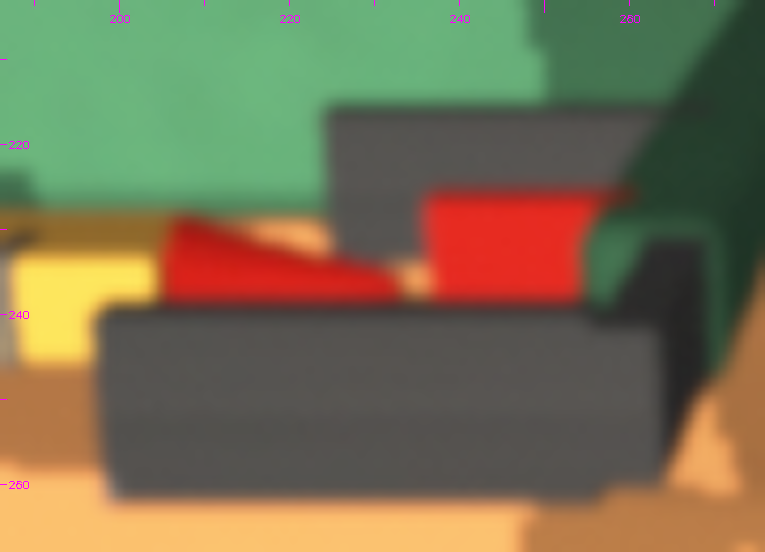

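Request:
drive_tool:
  rows:
    - [[-0.2, -0.035, 0, 0, 135], [-0.4, -0.035, 0, 0, 135], [-0.4973, -0.035, 0, 0, 135], [-0.4973, -0.035, 0, 0, 135], [-0.4973, -0.035, 0.08, 0, 135], [-0.4973, -0.035, 0.14, 0, 135], [-0.4973, -0.035, 0.14, 0, 135], [-0.4973, -0.035, 0.14, 0, 150], [-0.4973, -0.035, 0.14, 0, 165], [-0.4973, -0.035, 0.14, 0, 185], [-0.4973, -0.035, 0.14, 0, 185], [-0.4973, -0.035, 0.14, 0, 185], [-0.4973, -0.035, 0.14, 0, 185], [-0.4973, -0.035, 0.14, 0, 135], [-0.4973, -0.035, 0.14, 0, 135], [-0.4973, -0.035, 0.14, 0, 135]]

```text
time: 48.68
position: [0.6943, 0.1195, 0.2442]
tool_rot: [-2.154, -2.286, 0.0]
ft_force: [0.8, 0.6, 0.1]
grip_width: 0.462
```

Request:
drive_tool:
  rows:
    - [[0, 0, -0.06, 0, 135], [0, 0, -0.14, 0, 135], [0.05, 0.035, -0.14, 0, 135], [0.05, 0.035, -0.14, 0, 135], [0.05, 0.035, -0.14, 0, 135], [0.05, 0.035, -0.14, 0, 135], [0.05, 0.035, -0.14, 0, 135], [0.05, 0.035, -0.14, 0, 135], [0.05, 0.035, -0.14, 0, 135], [0.05, 0.035, -0.14, 0, 135], [0.05, 0.035, -0.14, 0, 135], [0.05, 0.035, -0.14, 0, 135], [0.05, 0.035, -0.14, 0, 135]]

```text
time: 50.3
position: [0.7042, 0.1348, 0.2864]
tool_rot: [2.154, 2.286, 0.0]
ft_force: [0.8, 1.0, -0.5]
grip_width: 0.467
```

```bash
python3 pt.py 35; python3 - <<'E'
from h import *
w=grab("wrist","w35a");np.savez("cal_w35a.npz",**{k:v for k,v in zip("KRt",cal("wrist"))})
u=proj("wrist",[.689,.213,.2])[0];x,y=int(u[0]),int(u[1]);crop(w["img"],max(0,x-45),max(0,y-30),min(640,x+45),y+35,8.5,"pics/w35ac.png")
L=[]
for n in ("1","29","35"):
    a=cv2.imread(f"pics/s{n}.png");b=cv2.imread(f"pics/d{n}.png")
    crop(a,398,218,420,242,12,"pics/x.png");crop(b,250,255,265,279,12,"pics/y.png")
    L.append(np.hstack([cv2.imread("pics/x.png"),cv2.imread("pics/y.png")]))
o=np.hstack(L);cv2.imwrite("pics/cmp35.png",cv2.resize(o,None,fx=.6,fy=.6,interpolation=cv2.INTER_AREA))
E
```

```text
50.3 [0.7041653  0.13477195 0.28639539] [ 0.8133451   1.02707945 -0.45993749] 0.46721026807985033
```

View pics/cmp35.png

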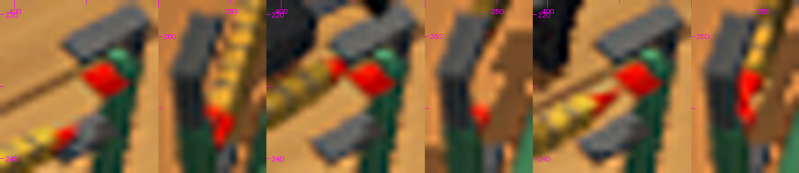

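View pics/w35ac.png

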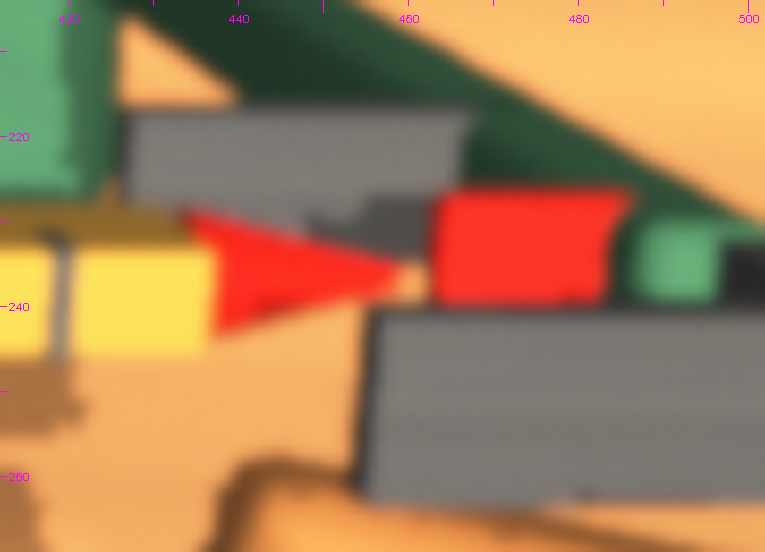

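Scene pointer is at 231.9 px against a mid-stop level of 232.05, and side is at 266.1 against 266.2. That is within about 0.003 rad of level. Next I hold clear so the weight can be noted.

Request:
drive_tool:
  rows:
    - [[0, -0.05, -0.1, 0, 100], [0, -0.15, -0.15, 0, 80], [0, -0.15, -0.15, 0, 60], [0, -0.15, -0.15, 0, 60], [0, -0.15, -0.15, 0, 60], [0, -0.15, -0.15, 0, 60], [0, -0.15, -0.15, 0, 60], [0, -0.15, -0.15, 0, 60], [0, -0.15, -0.15, 0, 60], [0, -0.15, -0.15, 0, 60], [0, -0.15, -0.15, 0, 60], [0, -0.15, -0.15, 0, 60], [0, -0.15, -0.15, 0, 60], [0, -0.15, -0.15, 0, 60], [0, -0.15, -0.15, 0, 60], [0, -0.15, -0.15, 0, 60], [0, -0.15, -0.15, 0, 60], [0, -0.15, -0.15, 0, 60], [0, -0.15, -0.15, 0, 60], [0, -0.15, -0.15, 0, 60]]

```text
time: 52.95
position: [0.6592, 0.1321, 0.3314]
tool_rot: [-2.154, -2.287, -0.0]
ft_force: [0.4, 0.1, 0.6]
grip_width: 0.768
```

```bash
python3 pt.py 36; python3 - <<'E'
from h import *
w=grab("wrist","w36")
L=[]
for n in ("1","29","36"):
    a=cv2.imread(f"pics/s{n}.png");b=cv2.imread(f"pics/d{n}.png")
    crop(a,398,218,420,242,12,"pics/x.png");crop(b,250,255,265,279,12,"pics/y.png")
    L.append(np.hstack([cv2.imread("pics/x.png"),cv2.imread("pics/y.png")]))
o=np.hstack(L);cv2.imwrite("pics/cmp36.png",cv2.resize(o,None,fx=.6,fy=.6,interpolation=cv2.INTER_AREA))
E
```

```text
52.95 [0.65922584 0.13209881 0.33137645] [0.44256147 0.0904842  0.6253764 ] 0.7680068476685848
```

View pics/cmp36.png

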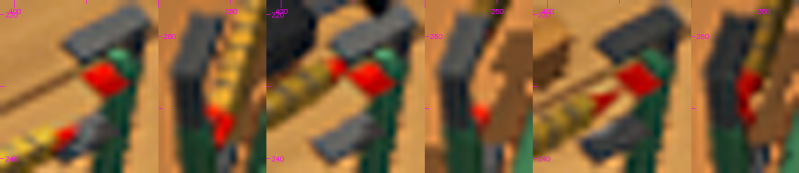

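View pics/w36.png

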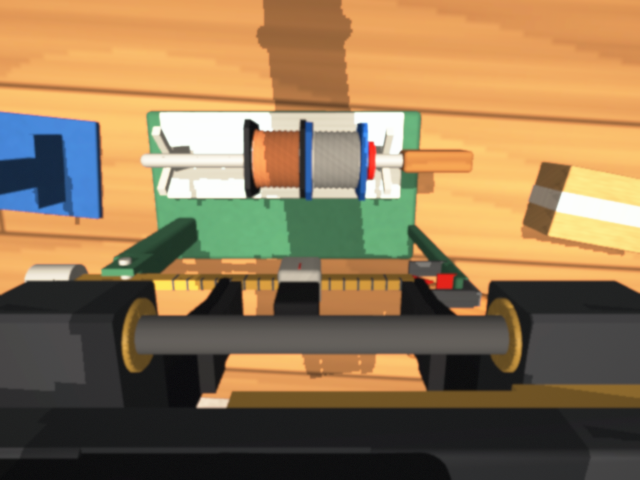

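```bash
python3 - <<'E'
from h import *
w=cv2.imread("pics/w36.png");crop(w,380,120,490,200,7,"pics/c36.png")
for uv in [(404.5,161),(471.5,161)]: print(onz("wrist",uv,.131))
s=ctrl().get_state();print(s["position"],s["tool_rot"])
E
```

```text
[0.61051645 0.197822   0.131     ]
[0.60720215 0.25340056 0.131     ]
[0.65921155 0.13209316 0.33139875] [2.15441207e+00 2.28650626e+00 1.50889256e-04]
```

View pics/c36.png

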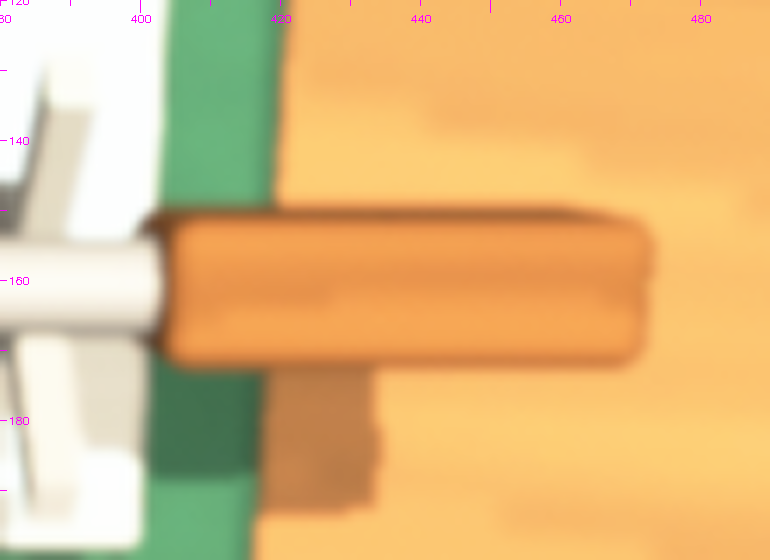

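Request:
drive_tool:
  rows:
    - [[0.15, -0.07, 0, 0, 60], [0.3, -0.151, 0, 0, 60], [0.323, -0.151, 0, 0, 60], [0.323, -0.151, 0.1, 0, 60], [0.323, -0.151, 0.28, 0, 60], [0.323, -0.151, 0.44, 0, 60], [0.323, -0.151, 0.53, 0, 60], [0.323, -0.151, 0.53, 0, 60], [0.323, -0.151, 0.53, 0, 60]]

```text
time: 54.22
position: [0.6095, 0.2259, 0.174]
tool_rot: [2.154, 2.285, 0.003]
ft_force: [-0.2, -0.6, 0.6]
grip_width: 0.765
```

```bash
python3 - <<'E'
from h import *
s=ctrl().get_state();print(s["time"],s["position"],s["tool_rot"],s["ft_force"],s["grip_width"])
w=grab("wrist","w37");crop(w["img"],170,200,470,340,2.6,"pics/w37c.png")
for uv in [(251,290),(391,290)]: print(onz("wrist",uv,.131))
E
```

```text
54.225 [0.6094697  0.2258719  0.17403087] [2.15430121 2.28484204 0.00326824] [-0.16044743 -0.60246174  0.64813354] 0.7647321786367677
[0.61858381 0.19092763 0.131     ]
[0.6145053  0.26020744 0.131     ]
```

View pics/w37c.png

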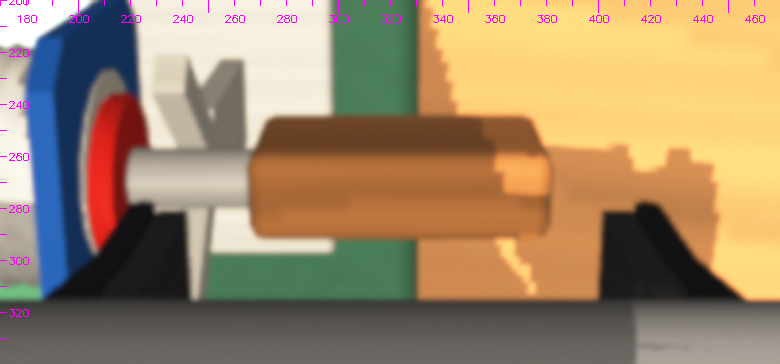

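```bash
python3 - <<'E'
from h import *
print(onz("wrist",(266,275),.131),onz("wrist",(381,275),.131),ctrl().get_state()["position"])
E
```

```text
[0.61026373 0.19816221 0.131     ] [0.60694724 0.25450003 0.131     ] [0.60965199 0.22607519 0.17450073]
```

Request:
drive_tool:
  rows:
    - [[0.001, -0.003, 0.05, 0, 60], [0.001, -0.003, 0.09, 0, 60], [0.001, -0.003, 0.11, 0, 60], [0.001, -0.003, 0.115, 0, 60], [0.001, -0.003, 0.115, 0, 60]]

```text
time: 54.9
position: [0.6074, 0.2264, 0.1379]
tool_rot: [2.154, 2.286, 0.0]
ft_force: [0.9, -1.0, 0.2]
grip_width: 0.768
```

```bash
python3 - <<'E'
from h import *
s=ctrl().get_state();print(s["time"],s["position"],s["ft_force"],s["torque"],s["grip_width"])
w=grab("wrist","w38");a=grab("scene","s38")["img"]
crop(w["img"],170,220,470,340,1.8,"pics/y.png");crop(a,330,200,430,280,2.7,"pics/x.png")
x=cv2.imread("pics/x.png");y=cv2.imread("pics/y.png");h=min(len(x),len(y));cv2.imwrite("pics/xy38.png",cv2.resize(np.hstack([x[:h],y[:h]]),None,fx=.97,fy=.97))
E
```

```text
54.9 [0.60742232 0.22638564 0.13787647] [ 0.93766163 -0.96222515  0.16093282] [ 0.07935028  0.02216913 -0.00784658] 0.7682518566500468
```

View pics/xy38.png

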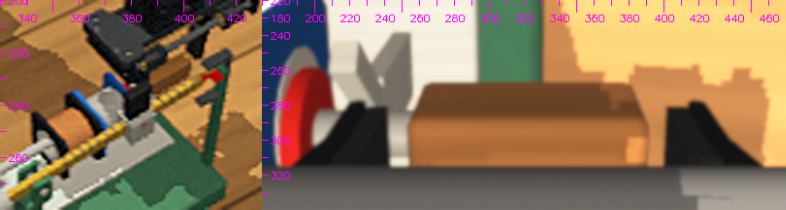

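Request:
drive_tool:
  rows:
    - [[0, 0, 0, 0, 140], [0, 0, 0, 0, 140], [0, 0, 0, 0, 140], [0, 0, 0, 0, 140]]
  grip_force: 60

```text
time: 55.5
position: [0.6075, 0.2264, 0.138]
tool_rot: [2.154, 2.286, 0.001]
ft_force: [0.8, 1.2, 0.5]
grip_width: 0.648
```

Request:
drive_tool:
  rows:
    - [[0, 0, -0.02, 0, 140], [0, 0, -0.05, 0, 140], [0, 0, -0.1, 0, 140], [0, 0, -0.17, 0, 140], [0, 0, -0.25, 0, 140], [0, 0, -0.32, 0, 140], [0, 0, -0.35, 0, 140], [0, 0, -0.35, 0, 140], [0, 0, -0.35, 0, 140]]

```text
time: 56.62
position: [0.6068, 0.2262, 0.2418]
tool_rot: [-2.154, -2.286, 0.003]
ft_force: [0.3, 0.7, -4.2]
grip_width: 0.651
```

```bash
python3 - <<'E'
from h import *
s=ctrl().get_state();print(s["time"],s["position"],s["tool_rot"],s["ft_force"],s["torque"],s["grip_width"])
a=grab("scene","s39");b=grab("side","d39")
crop(a["img"],300,170,430,300,3,"pics/x.png");crop(b["img"],235,180,345,310,3.0,"pics/y.png")
cv2.imwrite("pics/xy39.png",np.hstack([cv2.imread("pics/x.png"),cv2.imread("pics/y.png")]))
p=s["position"];M=Rot.from_rotvec(s["tool_rot"]).as_matrix()
print("tip exp",proj("scene",p+M@[-.251,0,.0200]),proj("side",p+M@[-.251,0,.0200]))
E
```

```text
56.625 [0.60675174 0.22623961 0.24177567] [-2.1538277  -2.28587132  0.00250335] [ 0.30663633  0.68343852 -4.20231386] [0.38767003 0.0614185  0.03000843] 0.650917219374191
tip exp [[320.08108272 245.59936088]] [[303.67043795 212.13889095]]
```

View pics/xy39.png

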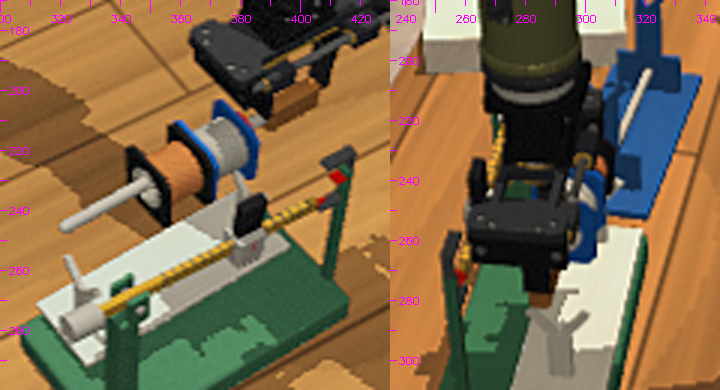

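Request:
drive_tool:
  rows:
    - [[0, -0.01, -0.02, 0, 140], [-0.02, -0.03, -0.04, 0, 140], [-0.07, -0.05, -0.04, 0, 140], [-0.15, -0.05, -0.04, 0, 140], [-0.25, -0.05, -0.04, 0, 140], [-0.36, -0.05, -0.04, 0, 140], [-0.47, -0.05, -0.04, 0, 140], [-0.58, -0.05, -0.04, 0, 140], [-0.68, -0.05, -0.04, 0.01, 140], [-0.77, -0.05, -0.04, 0.02, 140], [-0.84, -0.05, -0.04, 0.033, 140], [-0.88, -0.05, -0.04, 0.033, 140], [-0.9, -0.05, -0.04, 0.033, 140], [-0.9, -0.05, -0.04, 0.033, 140]]

```text
time: 58.48
position: [0.6085, -0.0435, 0.2548]
tool_rot: [-2.269, -2.172, -0.0]
ft_force: [0.4, 0.4, -4.3]
grip_width: 0.654
```

```bash
python3 - <<'E'
from h import *
s=ctrl().get_state();print(s["time"],s["position"],s["tool_rot"],s["ft_force"],s["torque"],s["grip_width"])
dp=np.array([.6485,-.1221,.235])-s["position"];print(shift(dp,s)/.3)
E
```

```text
58.475 [ 0.60848772 -0.04351934  0.25475877] [-2.26888648e+00 -2.17238853e+00 -2.23883556e-04] [ 0.35488361  0.39837937 -4.2575003 ] [0.4072137  0.02234988 0.00583503] 0.6539163133831079
[-0.25592007  0.14463777  0.0657391 ]
```

Request:
drive_tool:
  rows:
    - [[-0.03, 0.02, 0, 0, 140], [-0.09, 0.06, 0, 0, 140], [-0.16, 0.1, 0, 0, 140], [-0.21, 0.13, 0.02, 0, 140], [-0.245, 0.145, 0.05, 0, 140], [-0.256, 0.145, 0.065, 0, 140], [-0.256, 0.145, 0.065, 0, 140], [-0.256, 0.145, 0.065, 0, 140]]

```text
time: 59.48
position: [0.6486, -0.1217, 0.2356]
tool_rot: [-2.269, -2.173, -0.001]
ft_force: [0.1, 0.2, -4.5]
grip_width: 0.654
```

```bash
python3 - <<'E'
from h import *
s=ctrl().get_state();print(s["time"],s["position"],s["tool_rot"],s["ft_force"],s["torque"],s["grip_width"])
a=grab("scene","s40");b=grab("side","d40");w=grab("wrist","w40")
crop(a["img"],190,210,320,370,3,"pics/x.png");crop(b["img"],265,100,375,260,3.0,"pics/y.png")
cv2.imwrite("pics/xy40.png",np.hstack([cv2.imread("pics/x.png"),cv2.imread("pics/y.png")]))
print(shift(np.array([.6485,-.1221,.1508])-s["position"],s)/.3)
E
```

```text
59.475 [ 0.64856775 -0.12165167  0.23564739] [-2.26850382e+00 -2.17297310e+00 -1.41023927e-03] [ 0.05389258  0.24499468 -4.46590305] [ 0.4059539  -0.05193255  0.02458254] 0.6537497692644685
[-1.73849143e-03 -2.82394044e-04  2.82823182e-01]
```

View pics/xy40.png

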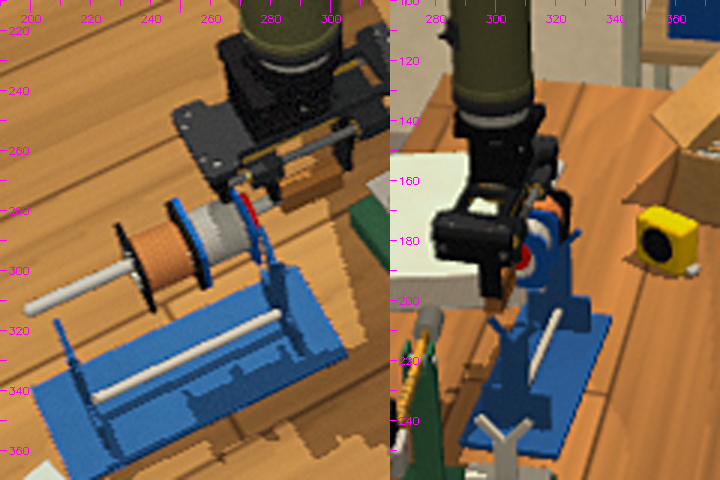

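View pics/w40.png

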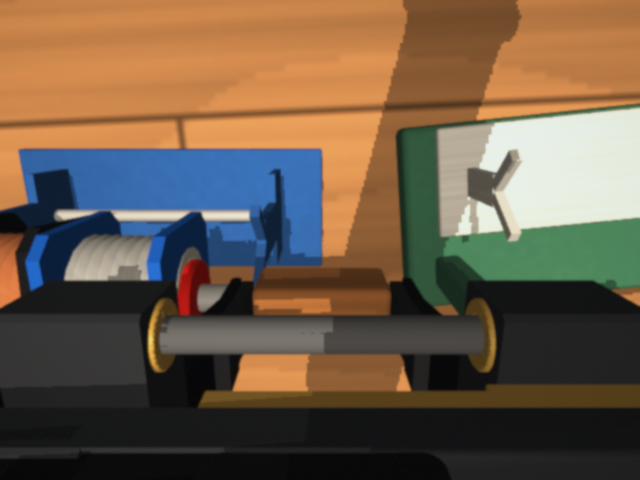

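Request:
drive_tool:
  rows:
    - [[-0.002, 0, 0.04, 0, 140], [-0.002, 0, 0.1, 0, 140], [-0.002, 0, 0.17, 0, 140], [-0.002, 0, 0.22, 0, 140], [-0.002, 0, 0.245, 0, 140], [-0.002, 0, 0.26, 0, 140], [-0.002, 0, 0.26, 0, 140]]

```text
time: 60.5
position: [0.6486, -0.1233, 0.1575]
tool_rot: [2.27, 2.172, 0.0]
ft_force: [0.6, -0.5, -3.4]
grip_width: 0.649
```

```bash
python3 - <<'E'
from h import *
s=ctrl().get_state();print(s["time"],s["position"],s["ft_force"],s["torque"],s["grip_width"])
a=grab("scene","s41");w=grab("wrist","w41")
crop(a["img"],190,240,320,370,3,"pics/x.png");crop(w["img"],130,190,310,310,2.2,"pics/y.png")
x=cv2.imread("pics/x.png");y=cv2.imread("pics/y.png");h=min(len(x),len(y));cv2.imwrite("pics/xy41.png",np.hstack([x[-h:],y[:h]]))
E
```

```text
60.5 [ 0.64861512 -0.12331045  0.15751646] [ 0.59687458 -0.46206481 -3.42056709] [0.39521409 0.01463269 0.04620633] 0.6486839274816908
```

View pics/xy41.png

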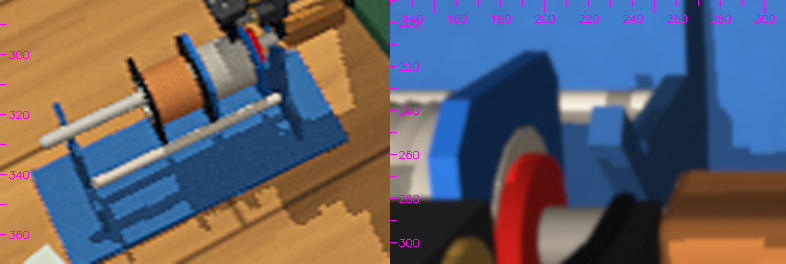

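Request:
drive_tool:
  rows:
    - [[0, 0, 0.008, 0, 140], [0, 0, 0.016, 0, 140], [0, 0, 0.021, 0, 140], [0, 0, 0.021, 0, 140]]

```text
time: 61.1
position: [0.6484, -0.1233, 0.1515]
tool_rot: [2.27, 2.172, 0.0]
ft_force: [-2.1, 1.2, 0.5]
grip_width: 0.651
```

```bash
python3 - <<'E'
from h import *
s=ctrl().get_state();print(s["time"],s["position"],s["ft_force"],s["torque"],s["grip_width"])
E
```

```text
61.1 [ 0.64843684 -0.12327484  0.15152879] [-2.06852782  1.15727239  0.54004949] [0.26516416 0.29810017 0.00727271] 0.6513221948114117
```

Request:
drive_tool:
  rows:
    - [[0, -0.002, 0, 0, 140], [0, -0.002, 0.003, 0, 140], [0, -0.002, 0.004, 0, 140], [0, -0.002, 0.004, 0, 140]]

```text
time: 61.6
position: [0.6483, -0.1233, 0.1511]
tool_rot: [2.269, 2.171, 0.002]
ft_force: [-2.5, 1.2, 5.3]
grip_width: 0.65
```

```bash
python3 - <<'E'
from h import *
s=ctrl().get_state();print(s["time"],s["position"],s["ft_force"],s["torque"],s["grip_width"])
E
```

```text
61.6 [ 0.64830022 -0.12326504  0.15108242] [-2.47945805  1.24082973  5.32291042] [0.24316363 0.51973266 0.04679535] 0.6502178353477374
```

Resting in the notches (Fz is now positive). Releasing and lifting.

Request:
drive_tool:
  rows:
    - [[0, 0, -0.002, 0, 140], [0, 0, -0.002, 0, 60], [0, 0, -0.002, 0, 60], [0, 0, -0.002, 0, 60], [0, 0, -0.002, 0, 60]]
  grip_force: 20

```text
time: 62.22
position: [0.6478, -0.1234, 0.1503]
tool_rot: [-2.27, -2.172, 0.0]
ft_force: [0.4, 1.0, 1.0]
grip_width: 0.759
```

Request:
drive_tool:
  rows:
    - [[0, 0, -0.01, 0, 60], [0, 0, -0.03, 0, 60], [0, 0, -0.07, 0, 60], [0, 0, -0.13, 0, 60], [0, 0, -0.23, 0, 60], [0, 0, -0.36, 0, 60], [0, 0, -0.5, 0, 60], [0, 0, -0.6, 0, 60], [0, 0, -0.6, 0, 60]]

```text
time: 63.35
position: [0.6491, -0.1239, 0.3351]
tool_rot: [2.266, 2.168, 0.007]
ft_force: [-0.3, -1.0, -0.3]
grip_width: 0.762
```

```bash
python3 - <<'E'
from h import *
s=ctrl().get_state();print(s["time"],s["position"],s["tool_rot"],s["ft_force"],s["torque"],s["grip_width"])
a=grab("scene","s42");b=grab("side","d42");w=grab("wrist","w42")
crop(a["img"],190,240,320,370,3,"pics/x.png");crop(b["img"],265,140,375,270,3.0,"pics/y.png")
cv2.imwrite("pics/xy42.png",np.hstack([cv2.imread("pics/x.png"),cv2.imread("pics/y.png")]))
E
```

```text
63.35 [ 0.64906149 -0.12393443  0.3351248 ] [2.26609339 2.16769122 0.00710034] [-0.28582242 -0.98509361 -0.33226593] [-0.02607599  0.06064061  0.02022344] 0.7624424544938293
```

View pics/xy42.png

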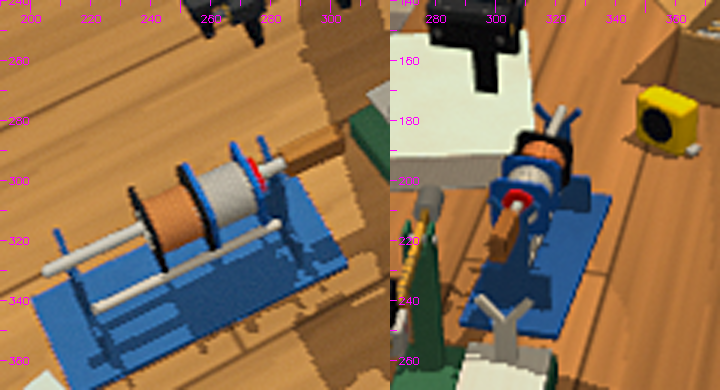

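View pics/w42.png

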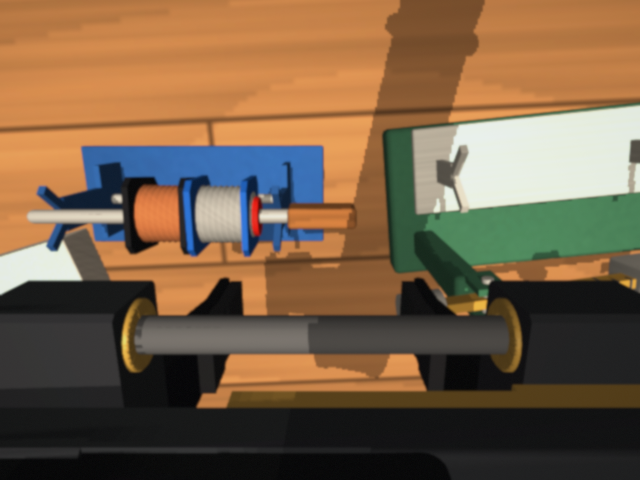

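Request:
drive_tool:
  rows:
    - [[0.15, 0.02, 0, 0, 255], [0.35, 0.05, 0, 0, 255], [0.55, 0.08, 0, -0.02, 255], [0.75, 0.098, 0, -0.0335, 255], [0.95, 0.098, 0, -0.0335, 255], [0.979, 0.098, 0, -0.0335, 255], [0.979, 0.098, 0, -0.0335, 255], [0.979, 0.098, 0, -0.0335, 255]]

```text
time: 64.5
position: [0.6904, 0.166, 0.3303]
tool_rot: [2.156, 2.284, -0.002]
ft_force: [0.6, -0.2, -0.1]
grip_width: 0.017
```

```bash
python3 - <<'E'
from h import *
s=ctrl().get_state();print(s["time"],s["position"],s["tool_rot"],s["ft_force"],s["grip_width"])
w=grab("wrist","w43")
print(onz("wrist",(100,270),.24))
print(shift(np.array([.6915,.168,.233])-s["position"],s)/.3)
E
```

```text
64.5 [0.69037508 0.16596466 0.33025139] [ 2.15594625e+00  2.28383570e+00 -2.21349546e-03] [ 0.64489148 -0.20145003 -0.09269909] 0.016840583481717755
[0.71103536 0.03113887 0.24      ]
[0.00708078 0.00426831 0.32415857]
```

View pics/w43.png

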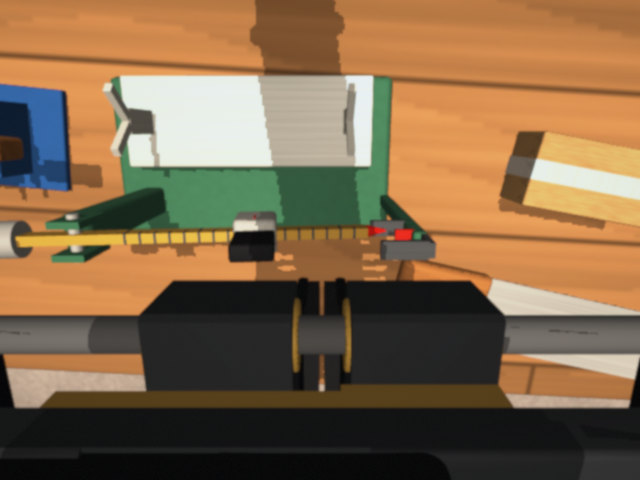

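```bash
python3 - <<'E'
from h import *
for u in (230,275): print(onz("wrist",(u,253),.2375), onz("wrist",(u,240),.2)) 
print(onz("wrist",(90,215),.225),onz("wrist",(85,258),.225))
E
```

```text
[0.69634534 0.10984546 0.2375    ] [0.69859978 0.10176861 0.2       ]
[0.69474649 0.13723304 0.2375    ] [0.69677021 0.13314756 0.2       ]
[0.680503   0.01959685 0.225     ] [0.7090662  0.01393731 0.225     ]
```

Request:
drive_tool:
  rows:
    - [[0.007, 0.004, 0.1, 0, 255], [0.007, 0.004, 0.22, 0, 255], [0.007, 0.004, 0.3, 0, 255], [0.007, 0.004, 0.324, 0, 255], [0.007, 0.004, 0.324, 0, 255], [-0.03, 0.004, 0.324, 0, 255], [-0.07, 0.004, 0.324, 0, 255], [-0.07, 0.004, 0.324, 0, 255]]

```text
time: 65.55
position: [0.6933, 0.1456, 0.2343]
tool_rot: [2.155, 2.284, 0.001]
ft_force: [0.6, 0.1, -0.1]
grip_width: 0.008
```

```bash
python3 look.py 44
```

```text
65.55 [0.69330388 0.14555505 0.23430104] [2.15489711e+00 2.28395720e+00 1.08781001e-03] [ 0.56230975  0.12458191 -0.08910548] 0.007540660867995579
```

View pics/xy44.png

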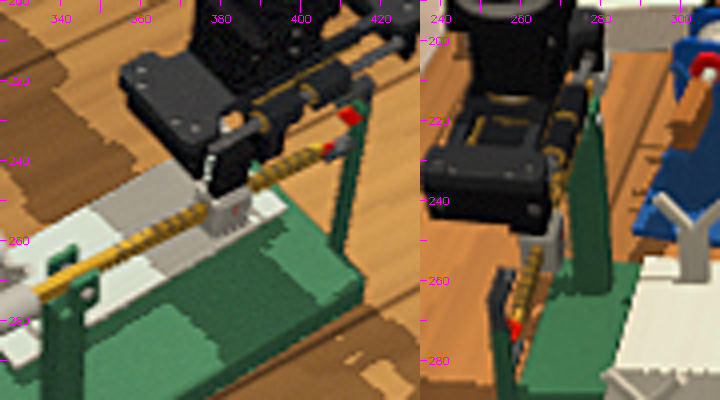

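Request:
drive_tool:
  rows:
    - [[-0.04, 0, 0, 0, 255], [-0.09, 0, 0, 0, 255], [-0.14, 0, 0, 0, 255], [-0.19, 0, 0, 0, 255], [-0.22, 0, 0, 0, 255], [-0.22, 0, 0, 0, 255]]

```text
time: 66.4
position: [0.6967, 0.0799, 0.233]
tool_rot: [2.155, 2.285, -0.002]
ft_force: [-0.5, -0.2, 0.3]
grip_width: 0.005
```

```bash
python3 look.py 45; python3 -c "
from h import *
w=grab('wrist','w45');cv2.imwrite('pics/w45c.png',w['img'][180:420,100:540])"
```

```text
66.4 [0.69668247 0.0798561  0.23300503] [ 2.15475366e+00  2.28513591e+00 -2.17042723e-03] [-0.46818742 -0.24979776  0.32139936] 0.005100211321188043
```

View pics/xy45.png

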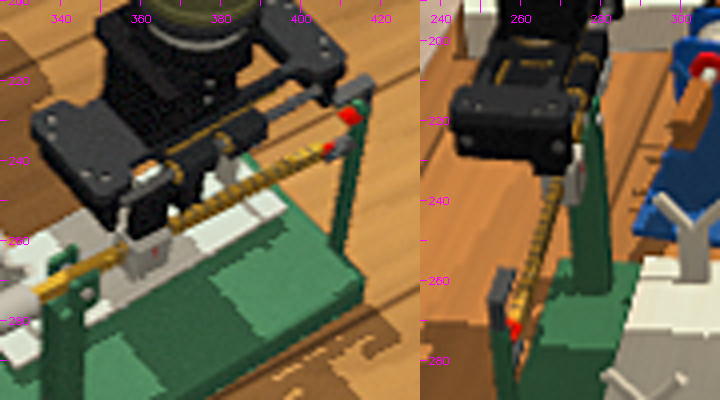

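View pics/w45c.png

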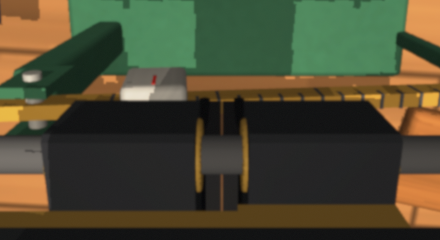

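Request:
drive_tool:
  rows:
    - [[-0.02, 0, 0, 0, 255], [-0.04, 0, 0, 0, 255], [-0.06, 0, 0, 0, 255], [-0.06, 0, 0, 0, 255]]

```text
time: 67.05
position: [0.698, 0.0629, 0.2336]
tool_rot: [2.153, 2.286, -0.0]
ft_force: [0.3, -0.8, 0.6]
grip_width: 0.004
```

```bash
python3 look.py 46; python3 -c "
from h import *
w=grab('wrist','w46');cv2.imwrite('pics/w46c.png',w['img'][180:420,100:540])"
```

```text
67.05 [0.69801145 0.06294037 0.23357723] [ 2.15331146e+00  2.28620292e+00 -1.97897349e-05] [ 0.31631264 -0.76290993  0.56760829] 0.0037875614985064536
```

View pics/xy46.png

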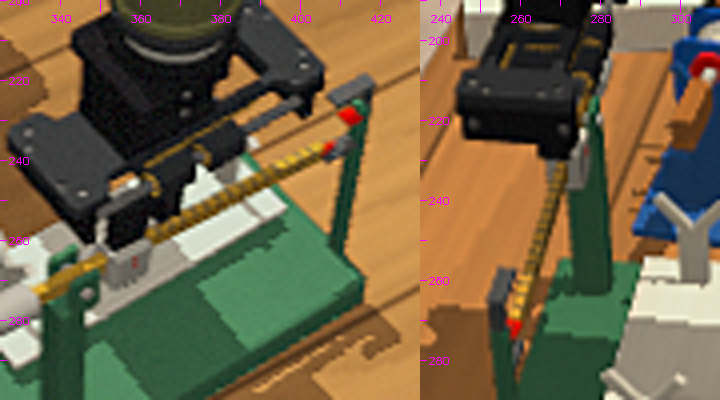

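View pics/w46c.png

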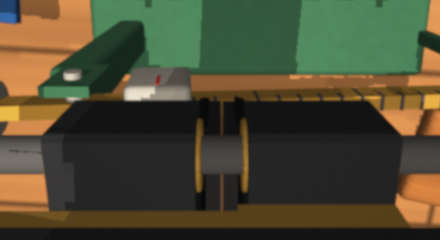

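Request:
drive_tool:
  rows:
    - [[-0.01, 0, 0, 0, 255], [-0.02, 0, 0, 0, 255], [-0.027, 0, 0, 0, 255], [-0.027, 0, 0, 0, 255]]

```text
time: 67.7
position: [0.6983, 0.0568, 0.2338]
tool_rot: [-2.152, -2.289, -0.002]
ft_force: [-1.5, 1.7, 3.8]
grip_width: 0.008
```

```bash
python3 look.py 47; python3 -c "
from h import *
w=grab('wrist','w47');cv2.imwrite('pics/w47c.png',w['img'][180:420,100:540])"
```

```text
67.7 [0.69831501 0.05677108 0.23383238] [-2.15160814e+00 -2.28850017e+00 -1.80638874e-03] [-1.50166297  1.74269242  3.80652016] 0.0075084788390129675
```

View pics/xy47.png

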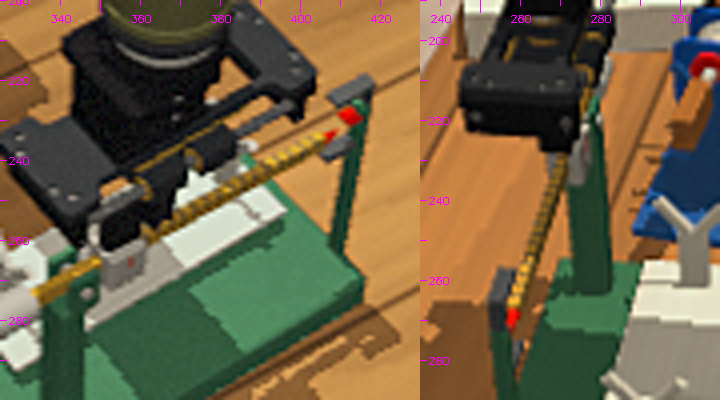

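View pics/w47c.png

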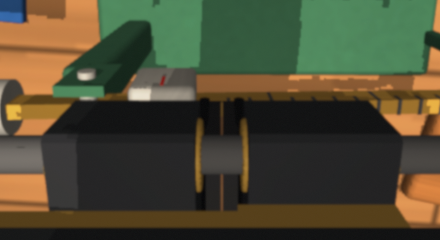

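Request:
drive_tool:
  rows:
    - [[0.003, 0, -0.01, 0, 255], [0.003, 0, -0.02, 0, 255], [0, 0, -0.02, 0, 255], [-0.005, 0, -0.02, 0, 255], [-0.01, 0, -0.02, 0, 255], [-0.01, 0, -0.02, 0, 255]]

```text
time: 68.6
position: [0.6985, 0.0536, 0.2396]
tool_rot: [-2.152, -2.288, -0.001]
ft_force: [-0.8, 2.3, 1.1]
grip_width: 0.006
```

```bash
python3 look.py 48; python3 -c "
from h import *
w=grab('wrist','w48');cv2.imwrite('pics/w48c.png',w['img'][180:420,100:540])"
```

```text
68.6 [0.69850473 0.05362706 0.23963946] [-2.15180903e+00 -2.28849274e+00 -1.42690937e-03] [-0.84744409  2.29170812  1.136931  ] 0.005709517521775247
```

View pics/xy48.png

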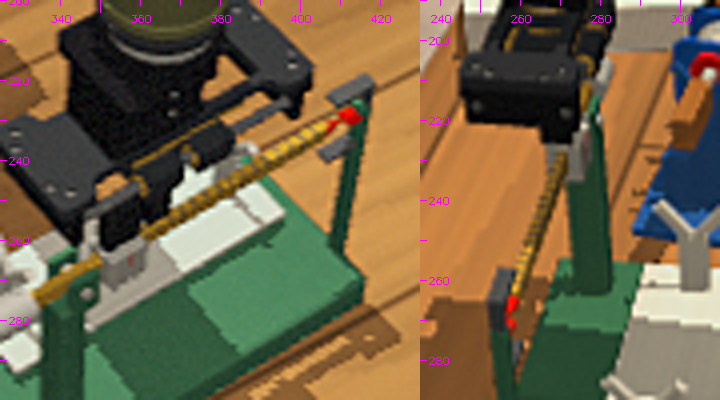

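View pics/w48c.png

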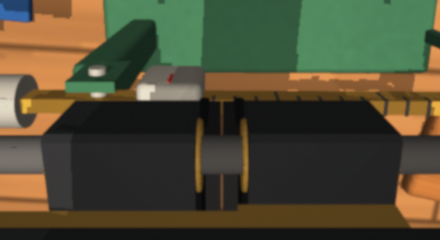

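Request:
drive_tool:
  rows:
    - [[-0.004, 0, 0, 0, 255], [-0.004, 0, 0, 0, 255]]

```text
time: 69.0
position: [0.6986, 0.0531, 0.2399]
tool_rot: [-2.151, -2.289, -0.002]
ft_force: [-1.4, 5.4, 5.1]
grip_width: 0.007
```

Request:
drive_tool:
  rows:
    - [[-0.004, 0, 0, 0, 255], [-0.004, 0, 0, 0, 255]]

```text
time: 69.25
position: [0.6986, 0.0527, 0.2403]
tool_rot: [-2.15, -2.289, -0.004]
ft_force: [-2.4, 5.8, 6.2]
grip_width: 0.005
```

Request:
drive_tool:
  rows:
    - [[0.03, 0, 0, 0, 255], [0.07, 0, -0.02, 0, 255], [0.1, 0, -0.15, 0, 255], [0.1, 0, -0.3, 0, 255], [0.1, -0.2, -0.3, 0, 255], [0.1, -0.3, -0.3, 0, 255], [0.1, -0.3, -0.3, 0, 200], [0.1, -0.3, -0.3, 0, 100], [0.1, -0.3, -0.3, 0, 60], [0.1, -0.3, -0.3, 0, 60], [0.1, -0.3, -0.3, 0, 60], [0.1, -0.3, -0.3, 0, 60], [0.1, -0.3, -0.3, 0, 60], [0.1, -0.3, -0.3, 0, 60], [0.1, -0.3, -0.3, 0, 60]]

```text
time: 71.12
position: [0.607, 0.0751, 0.3293]
tool_rot: [2.153, 2.288, 0.0]
ft_force: [-0.2, 0.4, 0.5]
grip_width: 0.762
```

```bash
python3 look.py 49; python3 -c "
from h import *
w=grab('wrist','w49')
L=[]
for n in ('1','29','49'):
    a=cv2.imread(f'pics/s{n}.png');b=cv2.imread(f'pics/d{n}.png')
    crop(a,398,218,420,242,12,'pics/x.png');crop(b,250,255,265,279,12,'pics/y.png')
    L.append(np.hstack([cv2.imread('pics/x.png'),cv2.imread('pics/y.png')]))
o=np.hstack(L);cv2.imwrite('pics/cmp49.png',cv2.resize(o,None,fx=.6,fy=.6,interpolation=cv2.INTER_AREA))
"
```

```text
71.125 [0.60696011 0.07509769 0.32933462] [2.15253738e+00 2.28818378e+00 2.55248527e-04] [-0.16796749  0.41076311  0.49935742] 0.7622136697769034
```

View pics/xy49.png

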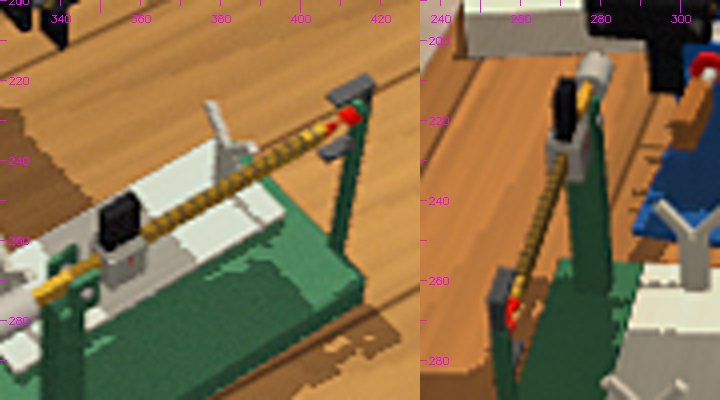

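The last picture shows the pointer level with the poise at its inner stop (scene (407.8, 231.8), side 266.3), which matches zero balance on the empty scale. The picture limit is reached, so I'll check the rest numerically.

```bash
python3 - <<'E'
from h import *
def red(f,b):
    im=cv2.imread(f).astype(int);x0,y0,x1,y1=b;r=im[y0:y1,x0:x1];m=((r[...,2]>110)&(r[...,1]<60)&(r[...,0]<60)).astype(np.uint8)
    k,l,st,ce=cv2.connectedComponentsWithStats(m);return [(np.round(ce[i]+[x0,y0],1),st[i][4]) for i in range(1,k)]
for n in ("35","36","49"): print(n,red(f"pics/s{n}.png",(398,215,425,245)),red(f"pics/d{n}.png",(245,255,275,285)))
a0=cv2.imread("pics/s1.png").astype(int);a1=cv2.imread("pics/s49.png").astype(int);a42=cv2.imread("pics/s42.png").astype(int)
def dif(p,q,b): x0,y0,x1,y1=b; return int((abs(p-q)[y0:y1,x0:x1].max(2)>50).sum())
print("tin",dif(a0,a1,(420,138,458,185)),"carton",dif(a0,a1,(428,205,485,250)),"tape",dif(a0,a1,(128,325,162,368)))
print("rack since hung",dif(a42,a1,(198,285,320,375)))
s=ctrl().get_state();print(s["time"],s["ft_force"])
E
```

```text
35 [(array([412.3, 228.7]), np.int32(19)), (array([407.2, 232. ]), np.int32(6))] [(array([257.4, 267.8]), np.int32(18))]
36 [(array([412.3, 228.6]), np.int32(18)), (array([407.5, 231.7]), np.int32(6))] [(array([257.2, 267.7]), np.int32(14))]
49 [(array([412.3, 228.7]), np.int32(19)), (array([407.2, 232. ]), np.int32(6))] [(array([257.3, 267.8]), np.int32(20))]
tin 382 carton 0 tape 0
rack since hung 1052
71.275 [-0.99565465  0.15020061 -0.06025466]
```

```bash
python3 - <<'E'
from h import *
def tm(f0,f1,b,pad=8):
    x0,y0,x1,y1=b;t=cv2.imread(f0)[y0:y1,x0:x1];r=cv2.imread(f1)[y0-pad:y1+pad,x0-pad:x1+pad]
    e=lambda i:cv2.Canny(cv2.cvtColor(i,6),60,150)
    m=cv2.matchTemplate(r,t,cv2.TM_CCOEFF_NORMED);_,v,_,l=cv2.minMaxLoc(m);return round(v,3),(l[0]-pad,l[1]-pad)
print("tin scene",tm("pics/s1.png","pics/s49.png",(423,140,454,182)))
print("tin side",tm("pics/d1.png","pics/d49.png",(322,405,365,470)))
print("tin s42-s49",tm("pics/s42.png","pics/s49.png",(423,140,454,182)))
print("carton",tm("pics/s1.png","pics/s49.png",(430,205,483,248)),tm("pics/d1.png","pics/d49.png",(222,352,278,420)))
print("tape",tm("pics/s1.png","pics/s49.png",(130,327,160,366)),tm("pics/d1.png","pics/d49.png",(342,165,372,195)))
print("rack spindle",tm("pics/s42.png","pics/s49.png",(198,285,315,340)),"tip vs start",tm("pics/s1.png","pics/s49.png",(200,320,228,340)),"handle vs start",tm("pics/s1.png","pics/s49.png",(283,278,310,300)))
E
```

```text
tin scene (0.923, (0, 0))
tin side (0.893, (0, 0))
tin s42-s49 (0.999, (0, 0))
carton (0.999, (0, 0)) (1.0, (0, 0))
tape (0.998, (0, 0)) (1.0, (0, 0))
rack spindle (0.984, (0, 0)) tip vs start (0.997, (0, 0)) handle vs start (0.984, (0, 0))
```

All checks agree, and the lower match on the tin is the arm's shadow at the start. Handing in.

```bash
python3 - <<'E'
from bench import ctrl
print(ctrl.close_job())
E
```

```text
the job is handed in; nothing more can be done
None
```

The job is done and handed in at about 71 s of the 210 s allowed. Two reels were present, reel_a (black) and reel_c (blue); I saw no yellow reel_b.

- **Threading and grip:** I gripped the spindle handle lengthwise, because the hand laid across it would have hit the scale's index post. I threaded reel_c, then reel_a, and laid the spindle in both cradle notches.
- **Weighing:** After letting go, I slid the poise until the pointer sat level with the index. The last check while weighing put it within about 0.003 rad. It was left untouched for over 4 s.
- **Putting back:** The loaded spindle hangs in the rack's notches with the handle end where it was. Tip and handle match their starting pixels. The poise is pushed to its inner stop.

**Last checks**
- With the poise at zero and the scale empty, the pointer settled on the same pixels as during the weighing.
- The carton and tape measure have not moved.
- The tin shows no shift either, but its image matched less well (0.89–0.92). I put that down to the arm's shadow in the first picture, since later pictures matched at 0.999.
- The picture limit ran out just before the end, so these last comparisons were done numerically rather than by eye.

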